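# Lock a rod support into the T-slot of a rod-wrapping bench

## Task

Take the loose rod support out of its wooden block, lower its T-head into the slot of the rod-wrapping rail a few centimetres short of the low stop block, on the side away from the headstock, and slide it along until you feel its collar bear lightly on the stop. There press it down on its spring, without pressing the spring solid, turn it a quarter turn clockwise (seen from above) so that the head hooks under the lips, and let go, leaving it locked, upright and touching the stop. Work gently, by feel: do not ram the stop, force the support in the rail, push the rail or stop with the fingers, or shift the things lying about.

Things in the scene. Friction and masses are not known exactly. Their poses are not given: they have to be found in the camera images.
- support: Loose rod support, 89 mm tall, about 0.17 kg. Origin on its upright axis at the underside of its steel T-head; z up. The head is 24 mm long (its x), 10.5 mm wide (y), 5 mm high. Above it: a neck, an aluminium spring collar 40 mm across and 9 mm thick, its underside at z = 8 mm, a coil spring and a black plate. Looks the same after half a turn.
- support_plate (a point): Where to grasp the support: centre of its black upright plate, 60 mm above the support's origin, same axes. The plate is 34 mm wide (x), 14 mm thick (y) and reaches from 32 mm below to 29 mm above this point; a U-notch 16 mm wide, 15 mm deep, is cut in its top edge. Grasp it across the thickness.
- support_neck (a point): Centre of the neck at the collar's free underside, 8 mm above the support's origin. The neck is 10.5 mm square with two opposite corners rounded, so in the slot it can turn only clockwise seen from above, from head along the slot to head across it (90 degrees, about 9 degrees of play at each end), where the square corners meet the slot's sides.
- collar (a joint): How far the spring collar is pushed up the stem, m: 0 free, 0.0055 solid; the spring gives 3 N plus 2 N per mm. Collar on the rail, head along the slot: 0. Press the support down 3.5 to 4.7 mm (10 to 12.4 N) and the head clears the lips and can turn; pressed less it cannot. Let go after the turn, the spring pulls the head up under the lips: about 0.003, locked.
- rail: Fixed aluminium T-slot rail, 420 mm long (x), 50 mm wide, 30 mm high; origin under its centre, z up. With the collar on the rail's top the support's origin is 22 mm above the rail's origin. A grey headstock with a chuck, 62 mm wide, 108 mm high, stands on its +x end, from x = 133 mm on.
- rail_slot (a point): Middle of the rail's open slot, at the top surface (30 mm above the rail's origin), same axes. The slot runs along x over the whole rail: 12 mm wide, square-edged; lips 6 mm thick; below them a channel 28 mm wide, 14 mm deep.
- stop: Low dark steel stop block clamped across the rail, fixed: 40 mm along the rail (x, same way as the rail's x), 50 mm wide, 12 mm high; origin at the centre of its underside, on the rail's top. The support belongs against its -x face, away from the headstock: the collar touches when the support's axis is at x = -40 mm of the stop.
- block: Wooden storage block, fixed, 120 mm (x) x 64 mm (y) x 30 mm high, origin under its centre. The support stands in its 30 mm x 17 mm hole in the middle with its collar resting on the top, the head along the block's x.
- spool: Bystander: blue thread spool, 38 mm diameter, 46 mm high, loose; origin at the centre of its underside.
- jar: Bystander: small amber varnish jar with a black cap, 44 mm diameter, 55 mm high, loose; origin at the centre of its underside.
- tray: Bystander: clear lure tray 150 x 200 mm, 32 mm high, with six compartments and lures, loose; origin at the centre of its underside.

How it is judged (in metres and radians):
On the way, in this order (a step that is already met when the one before it is completed fails the run):
1. the T-head is down in the slot, lying along it (z of support in the frame of rail below 0.026 m and y of support in the frame of rail between -0.002 and 0.002 m and x of support in the frame of rail above -0.2 m and angle between the x axis of support and the x axis of rail, either way round below 0.2 rad and angle between support's own z axis and vertical below 0.1 rad), for 0.1 s.
2. the support has been slid along the slot until its collar bears on the stop with more than 1 N, the head still along the slot (contact force between support and stop above 1 N and z of support in the frame of rail below 0.026 m and angle between the x axis of support and the x axis of rail, either way round below 0.2 rad and x of support in the frame of stop below -0.037 m), for 0.1 s.
At the end, for the whole second after the job is handed in: The support stands upright (within 3 degrees) in the slot, its head across the slot (within 11 degrees) and pulled up under the lips by its spring (collar pushed up 2 to 4 mm), its collar within 1.5 mm of touching the stop; it is let go and at rest (x of support in the frame of stop between -0.0415 and -0.037 m and y of support in the frame of rail between -0.002 and 0.002 m and angle between the x axis of support and the y axis of rail, either way round below 0.2 rad and value of joint collar between 0.002 and 0.004 m and angle between support's own z axis and vertical below 0.06 rad and linear speed of support below 0.01 m/s).
It fails at once if the support is pushed against the stop with more than 8 N (contact force between support and stop above 8 N).
It fails at once if the support is forced against the rail with more than 35 N, counting the grip of its own spring (contact force between support and rail above 35 N).
It fails at once if the spring is pressed solid (collar pushed up more than 5 mm) (value of joint collar above 0.005 m).
It fails at once if the robot pushes on the stop or the rail (contact force between the fingers and stop above 10 N or contact force between the fingers and rail above 10 N).
It fails at once if a bystander is moved by more than 2 cm (distance of any of spool, jar, tray from where it was at the start of the episode above 0.02 m).
It also fails if it takes over 64 s, if anything falls off the work surface, if the arm or the gripper's body presses on something with over 40 N, if the wrist force passes 120 N, or if a joint passes its speed limit or range.

## Robot

A 6-joint arm with a two-finger parallel gripper is mounted at the origin on the work surface. World frame = base frame: x ahead of the robot, y to its left, z up, the work surface at z = 0. Lengths are in mm, angles in rad, forces in N, time in s.
With the tool pointing down it reaches from about 325 to 850 mm from the base axis. Payload 4.4 kg.
Tool frame: the origin (TCP) lies on the centre line of the jaws, within the pads' length; the fingertips stand 17 mm ahead of it and the grasp point (between the pads) lies 2 mm behind it; x points along the fingers, z is the direction in which the jaws open and shut, and the axes are right-handed (so a half turn about x gives the same grasp; the last joint's range is limited). The gripper opens to 94 mm and grips with 3 to 60 N. Pads are 16 mm wide; open, the fingers measure 119 mm over their backs; the gripper's body (75 mm by 177 mm) begins 78 mm behind the grasp point.
Start: joints at [-1.397, 0.207, 1.542, -0, 1.393, -0.15], TCP at [182.936, -545.125, 222.447] pointing down, gripper open.
Joint ranges: [-2.73, 2.73], [-0.86, 2.22], [0.23, 2.46], [-1.11, 4.25], [0.08, 2.63], [-2.82, 2.82]. Speed limits (rad/s): [2.79, 2.79, 3.14, 3.14, 3.14, 3.14].

## Interface

Orientations are given as a rotation vector (axis times angle).
In Python, from bench import read_state, capture, hand_in gives the robot as it stands.
- The arm moves only by the tool move_arm, never from a script. Its arguments are lists of equal length, an entry for each row: "xyz": the shift along the world's x, y, z in cm, a list of three; "angular": the turn, a rotation vector about the world's x, y, z in degrees, a list of three; "fingers": the finger opening in cm, from 0 to 9.4. A call has exactly 5 rows; each row shifts and turns the pose as measured when the row begins; what a row does not reach is not made up. A row lasts 1/12 s, in which the tool goes at most 41.7 mm and 7.16 degrees, less where a joint would pass 70% of its speed; a pose out of reach is approached as far as the arm can. A call is refused whole if a number of a shift passes 4.17 or a number of a turn 7.16, either way. A call with a gripper value outside its range is refused whole. The fingers move at their own pace and stop on an object; "grip_force" is the grip in N (left out, the last holds). Time passes only in rows, so rows that do not move let the fingers close, or fill a call up. It gives the time, the measured TCP pose, the force and the opening at its end, in the units of the state.
- read_state(): the state, without advancing time (a new reading comes with each control period).
- capture(name): name is "scene" or "side" or "wrist"; returns a dict with "image" (480x640x3 uint8, red, green, blue), "K" (3x3 intrinsics, pixels), "rvec" (rotation vector, rad) and "tvec" (3), from world to camera coordinates, as OpenCV has them; the wrist camera has in their place "hand_eye" (4x4, takes a point from camera to tool coordinates, whose origin is the TCP and whose axes are the tool frame's). Camera axes: x right, y down, z forward; pixel columns grow to the right and rows downward; lengths in mm; the calibration is good to about 2 mm. A picture is of the moment at which its call begins: read the wrist's pose just before it. There is no depth.
- hand_in(): hands the job in, once; it reports no verdict.
The state is a dict: "clock": time; "q": joint angles; "joint_velocities": joint speeds; "joint_efforts": joint torques, N m; "tcp_pos": TCP position; "tool_rot": TCP orientation; "ft_force": force on the tool from outside, world axes, zero at the start; "torque": the same for the moment, N m; "opening": opening from 0.0 (shut) to 1.0 (fully open).
Only numpy, scipy, OpenCV 4.12 (cv2) and the standard library are available. Lean on these libraries where they do the work, as an engineer would, in place of code of your own. Each camera call takes 0.05 s, during which the arm holds its last target.

## Working session

There is one attempt and no reset: what is moved stays moved. The work goes in short steps, Python scripts to look and compute and a tool call to move; the robot and the scene stay as the last step left them, time stands still between calls to the robot, and variables do not carry over. Pictures are saved under pics/ and viewed, and the job is handed in when it is done.

Besides the shell and the picture viewer there is one more tool, called after "Emit:" by a JSON object that holds its "fn" and its "kwargs", one argument or row to a line. move_arm: Moves the arm, as the interface text tells. Its arguments: {"type":"object","properties":{"xyz":{"type":"array","items":{"type":"array","items":{"type":"number"}}},"angular":{"type":"array","items":{"type":"array","items":{"type":"number"}}},"fingers":{"type":"array","items":{"type":"number"}},"grip_force":{"type":"number"}},"required":["xyz","angular","fingers"]}

```bash
mkdir -p pics; ls; cat > h.py <<'E'
import numpy as np, cv2
from bench import read_state, capture
def snap(n,f):
    c=capture(n); cv2.imwrite('pics/'+f+'.png',cv2.cvtColor(c['image'],cv2.COLOR_RGB2BGR)); 
    np.savez('pics/'+f+'.npz',**{k:v for k,v in c.items()}); return c
def st():
    s=read_state(); print({k:np.round(s[k],3).tolist() for k in ['clock','q','tcp_pos','tool_rot','ft_force','torque','opening']}); return s
def ray(c,uv,s=None):
    K=np.array(c['K'],float); d=np.linalg.inv(K)@np.array([uv[0],uv[1],1.])
    if 'rvec' in c:
        R=cv2.Rodrigues(np.array(c['rvec'],float))[0]; t=np.array(c['tvec'],float).ravel()
        return -R.T@t, R.T@d
    H=np.array(c['hand_eye'],float); Rt=cv2.Rodrigues(np.array(s['tool_rot'],float))[0]
    return Rt@H[:3,3]+np.array(s['tcp_pos']), Rt@H[:3,:3]@d
def onz(c,uv,z,s=None):
    o,d=ray(c,uv,s); return o+d*(z-o[2])/d[2]
def proj(c,p,s=None):
    p=np.array(p,float)
    if 'rvec' in c:
        return cv2.projectPoints(p.reshape(-1,1,3),np.array(c['rvec'],float),np.array(c['tvec'],float),np.array(c['K'],float),None)[0].reshape(-1,2)
    H=np.array(c['hand_eye'],float); Rt=cv2.Rodrigues(np.array(s['tool_rot'],float))[0]
    q=(p.reshape(-1,3)-np.array(s['tcp_pos']))@Rt; q=(q-H[:3,3])@H[:3,:3]; q=q@np.array(c['K']).T
    return q[:,:2]/q[:,2:]
def load(f):
    return dict(np.load('pics/'+f+'.npz'))
E
python3 - <<'E'
from h import *
st()
for n in ['scene','side','wrist']: 
    c=snap(n,n+'0'); print(n,c['K'].tolist() if hasattr(c['K'],'tolist') else c['K'], c.get('tvec'))
E
```

```text
pics
{'clock': 0.0, 'q': [-1.398, 0.207, 1.543, -0.0, 1.393, -0.151], 'tcp_pos': [182.778, -544.398, 221.319], 'tool_rot': [0.969, 1.347, -0.966], 'ft_force': [-0.513, 0.559, 0.193], 'torque': [0.028, -0.001, 0.045], 'opening': 1.0}
scene [[456.36962321826263, 0.0, 314.1550423682084], [0.0, 456.36962321826263, 237.42927975981362], [0.0, 0.0, 1.0]] [-366.54715114 -221.97382569 1136.88532237]
side [[492.06783420155017, 0.0, 313.2909411520082], [0.0, 492.06783420155017, 228.4995373650318], [0.0, 0.0, 1.0]] [586.95125715 123.82139825 986.96548848]
wrist [[341.0963173261038, 0.0, 321.62613752469224], [0.0, 341.0963173261038, 238.80036492429372], [0.0, 0.0, 1.0]] None
```

View pics/scene0.png

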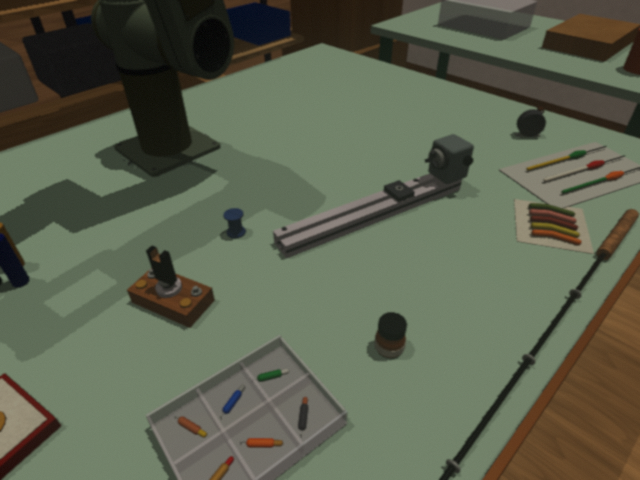

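View pics/side0.png

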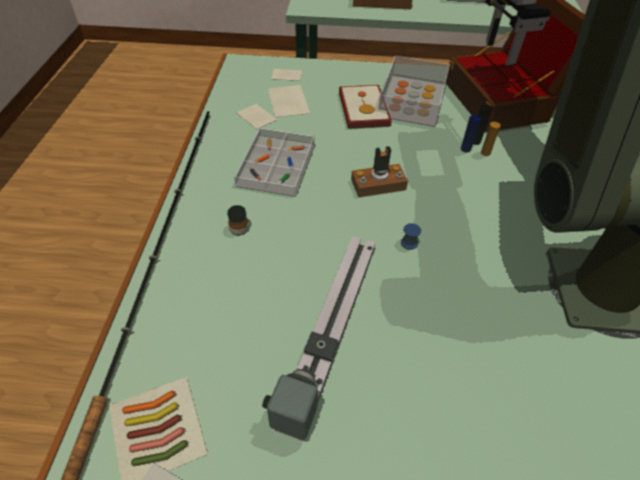

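View pics/wrist0.png

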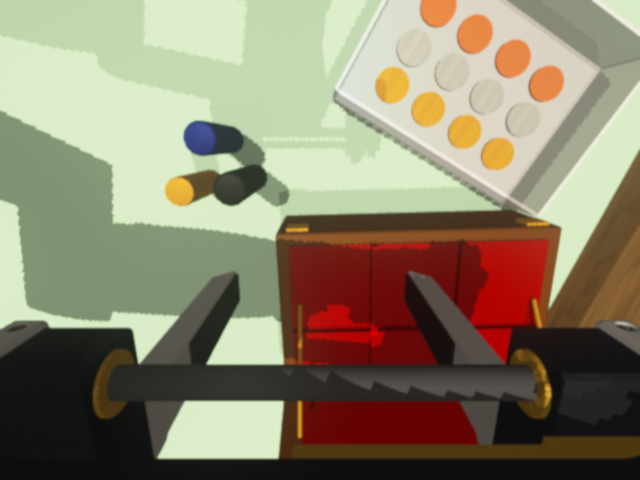

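The scene view shows the block near (170,295) with the plate at (160,265). The rail runs from (280,240) to the headstock at (450,160), with the stop at (400,190). In the side view the block is at (380,178) and the stop at (321,345). I'll zoom in on these.

```bash
python3 - <<'E'
from h import *
a=cv2.imread('pics/scene0.png'); b=cv2.imread('pics/side0.png')
def crop(im,x,y,w,h,W,H): return cv2.resize(im[y:y+h,x:x+w],(W,H),interpolation=cv2.INTER_CUBIC)
cv2.imwrite('pics/z1.png',np.hstack([crop(a,120,235,100,100,400,400),crop(b,340,130,80,80,400,400)]))
cv2.imwrite('pics/z2.png',np.vstack([crop(a,265,125,220,130,660,390)]))
cv2.imwrite('pics/z3.png',np.vstack([crop(b,240,225,150,220,405,594)]))
for n,uvs in [('scene0',[(164,287),(279,240),(400,188),(170,280)]),('side0',[(380,176),(362,242),(321,342)])]:
    c=load(n); print(n,'cam',ray(c,(0,0))[0].round(0))
    for uv in uvs: print(uv,onz(c,uv,30).round(0))
E
```

```text
scene0 cam [ 981. -451.  557.]
(164, 287) [ 447. -268.   30.]
(279, 240) [493. -63.  30.]
(400, 188) [548. 219.  30.]
(170, 280) [ 440. -253.   30.]
side0 cam [536. 627. 808.]
(380, 176) [ 456. -263.   30.]
(362, 242) [493. -52.  30.]
(321, 342) [558. 190.  30.]
```

View pics/z1.png

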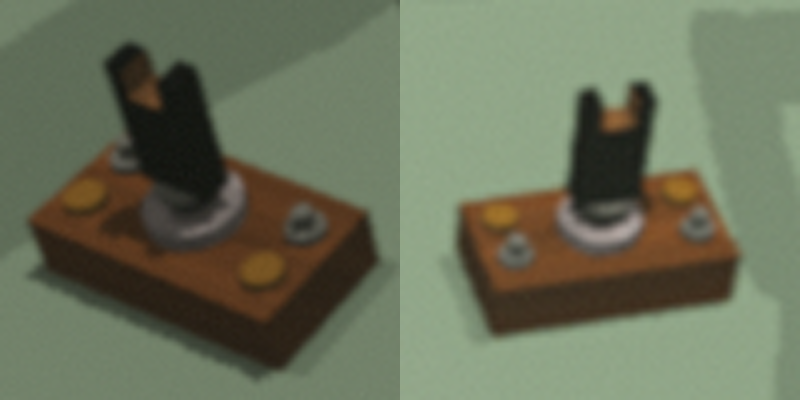

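View pics/z2.png

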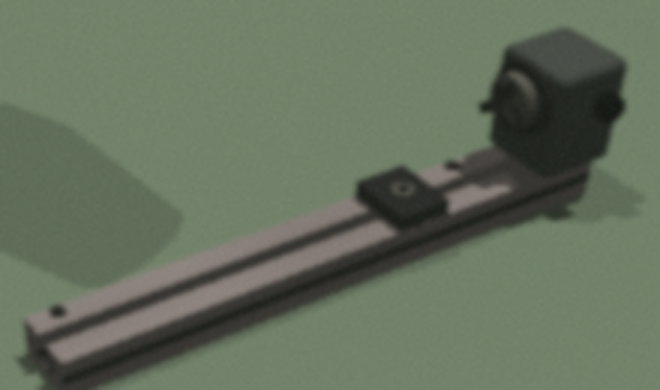

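View pics/z3.png

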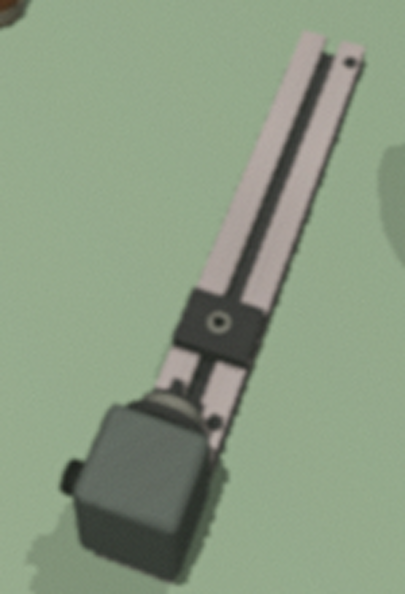

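```bash
python3 - <<'E'
from h import *
sc=load('scene0'); sd=load('side0'); w=load('wrist0')
print('hand_eye',w['hand_eye'].round(3).tolist())
def tri(u1,u2):
    o1,d1=ray(sc,u1); o2,d2=ray(sd,u2); A=np.array([d1,-d2]).T; x=np.linalg.lstsq(A,o2-o1,rcond=None)[0]
    p=o1+d1*x[0]; q=o2+d2*x[1]; return (p+q)/2, np.linalg.norm(p-q)
for c,uvs in [(sc,[(127.5,290.5),(147.5,271),(213.7,288.7),(187.5,315)]),(sd,[(351.6,170.6),(400,164),(407.4,181),(358,188)])]:
    P=np.array([onz(c,u,30) for u in uvs]); print('block',P.round(1)[:,:2].tolist(),P.mean(0).round(1),[round(np.linalg.norm(P[i]-P[(i+1)%4])) for i in range(4)])
    m=[(P[i]+P[(i+1)%4])/2 for i in range(4)]; 
for c,uvs in [(sc,[(273.3,233.3),(285,245.7)]),(sd,[(352.2,238),(374.4,242.8)]),(sd,[(360.4,247.2),(325.9,334.3)])]:
    P=np.array([onz(c,u,30) for u in uvs]); d=P[1]-P[0]; print('rail',P.round(1)[:,:2].tolist(),P.mean(0).round(1),np.linalg.norm(d),np.degrees(np.arctan2(d[1],d[0])))
P=np.array([onz(sd,(240+u/2.7,225+v/2.7),42) for u,v in [(193,290),(267,310),(250,362),(172,342)]]); print('stop',P.round(1).tolist(),P.mean(0))
P=np.array([onz(sc,(265+u/3,125+v/3),42) for u,v in [(358,180),(403,165),(446,196),(403,220)]]); print('stop',P.round(1).tolist(),P.mean(0))
s=read_state(); R=cv2.Rodrigues(np.array(s['tool_rot']))[0]; print(R.round(3)); print('toolz az',np.degrees(np.arctan2(R[1,2],R[0,2])))
E
```

```text
hand_eye [[-0.0, -0.268, 0.964, -161.933], [0.001, -0.964, -0.268, 78.681], [1.0, 0.001, 0.0, 0.218], [0.0, 0.0, 0.0, 1.0]]
block [[411.7, -312.4], [394.6, -267.5], [507.3, -214.2], [523.7, -273.6]] [ 459.3 -266.9   30. ] [48, 125, 62, 118]
block [[524.0, -275.5], [407.7, -312.2], [391.8, -252.2], [506.6, -216.0]] [ 457.5 -264.    30. ] [122, 62, 120, 62]
rail [[471.2, -57.2], [511.9, -65.5]] [491.6 -61.3  30. ] 41.534822113517635 -11.45027103538038
rail [[513.5, -60.7], [466.8, -52.1]] [490.1 -56.4  30. ] 47.46636707034738 169.59556619851259
rail [[495.5, -37.1], [550.7, 173.4]] [523.1  68.1  30. ] 217.54848226322156 75.31514688486949
stop [[576.1, 179.1, 42.0], [527.0, 189.0, 42.0], [535.4, 226.6, 42.0], [585.7, 217.8, 42.0]] [556.04407589 203.11831451  42.        ]
stop [[529.0, 190.8, 42.0], [539.7, 226.4, 42.0], [582.8, 215.8, 42.0], [578.9, 174.2, 42.0]] [557.64503287 201.788406    42.        ]
[[-0.     0.948  0.318]
 [ 0.002  0.318 -0.948]
 [-1.     0.    -0.002]]
toolz az -71.44831616140586
```

Emit:
{"fn": "move_arm", "kwargs": {
  "xyz": [
    [2.76, 2.8, 0],
    [2.76, 2.8, 0],
    [2.76, 2.8, 0],
    [2.76, 2.8, 0],
    [2.76, 2.8, 0]
  ],
  "angular": [
    [0, 0, 0],
    [0, 0, 0],
    [0, 0, 0],
    [0, 0, 0],
    [0, 0, 0]
  ],
  "fingers": [6, 6, 6, 6, 6]
}}

```text
clock: 0.57
tcp_pos: [318.2, -404.4, 219.2]
tool_rot: [0.979, 1.343, -0.98]
ft_force: [0.4, -1.4, -0.0]
opening: 0.68
```

Emit:
{"fn": "move_arm", "kwargs": {
  "xyz": [
    [2.76, 2.8, 0],
    [2.76, 2.8, 0],
    [2.76, 2.8, 0],
    [2.76, 2.8, 0],
    [0, 0, 0]
  ],
  "angular": [
    [0, 0, 0],
    [0, 0, 0],
    [0, 0, 0],
    [0, 0, 0],
    [0, 0, 0]
  ],
  "fingers": [6, 6, 6, 6, 6]
}}

```text
clock: 0.98
tcp_pos: [435.5, -280.0, 218.0]
tool_rot: [0.979, 1.347, -0.973]
ft_force: [0.1, -1.3, -0.6]
opening: 0.636
```

```bash
python3 - <<'E'
from h import *
s=st(); np.save('pics/w1s.npy',s,allow_pickle=True); c=snap('wrist','w1')
print(proj(c,[[458,-265,111],[458,-265,30],[458,-265,82]],s))
E
```

```text
{'clock': 0.983, 'q': [-0.741, 0.092, 1.682, 0.003, 1.373, 0.516], 'tcp_pos': [435.45, -280.043, 217.985], 'tool_rot': [0.979, 1.347, -0.973], 'ft_force': [0.126, -1.292, -0.636], 'torque': [-0.048, -0.017, 0.033], 'opening': 0.636}
[[312.89037832 212.17178392]
 [315.29337211 197.01806614]
 [313.89383394 205.84380946]]
```

View pics/w1.png

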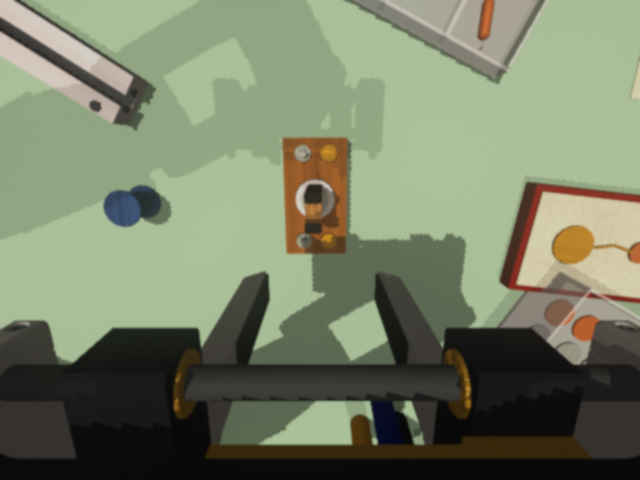

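The wrist view shows the block at about x 283-349, y 138-253, with the collar near (315,200) and the two prongs at (314,193) and (313,228). The spool is at (123,207) and the rail end at (130,105).

```bash
cat >> h.py <<'E'
def lds(f): return np.load('pics/'+f+'s.npy',allow_pickle=True).item()
def wsnap(f):
    s=st(); np.save('pics/'+f+'s.npy',s,allow_pickle=True); c=snap('wrist',f); return s,c
E
python3 - <<'E'
from h import *
s=lds('w1'); c=load('w1'); im=c['image']
hsv=cv2.cvtColor(im,cv2.COLOR_RGB2HSV)
roi=np.zeros(im.shape[:2],np.uint8); roi[125:265,270:365]=255
green=cv2.inRange(hsv,(35,20,0),(90,255,255))
m=cv2.bitwise_and(cv2.inRange(hsv,(0,120,40),(16,255,255)),roi)
m=cv2.morphologyEx(m,cv2.MORPH_OPEN,np.ones((3,3)))
cs=max(cv2.findContours(m,cv2.RETR_EXTERNAL,cv2.CHAIN_APPROX_NONE)[0],key=cv2.contourArea)
h=cv2.convexHull(cs)[:,0].astype(float)
P=np.array([onz(c,u,30,s)[:2] for u in h]).astype(np.float32)
r=cv2.minAreaRect(P); print('block',r, cv2.boxPoints(r).round(1).tolist())
# plate top dark
g=cv2.cvtColor(im,cv2.COLOR_RGB2GRAY)
d=cv2.inRange(g,0,45); d[:175]=0; d[240:]=0; d[:,:298]=0; d[:,330:]=0
for k in cv2.findContours(d,cv2.RETR_EXTERNAL,cv2.CHAIN_APPROX_SIMPLE)[0]: print(cv2.contourArea(k),cv2.boundingRect(k),cv2.minAreaRect(k))
wm=cv2.inRange(hsv,(0,0,150),(180,50,255)); wm[:175]=0; wm[225:]=0; wm[:,:290]=0; wm[:,340:]=0
ys,xs=np.nonzero(wm); print('white',xs.min(),xs.max(),ys.min(),ys.max()); 
pp=np.array([onz(c,u,39,s)[:2] for u in cv2.convexHull(np.c_[xs,ys].astype(np.int32))[:,0].astype(float)]).astype(np.float32); print('collar',cv2.minEnclosingCircle(pp),cv2.fitEllipse(pp))
cv2.imwrite('pics/z4.png',cv2.resize(cv2.cvtColor(im[130:260,260:370],cv2.COLOR_RGB2BGR),None,fx=4.5,fy=4.5,interpolation=cv2.INTER_CUBIC))
E
```

```text
block ((457.42864990234375, -265.00506591796875), (117.719970703125, 62.92762756347656), 18.118335723876953) [[391.70001220703125, -253.39999389648438], [411.29998779296875, -313.20001220703125], [523.2000122070312, -276.6000061035156], [503.6000061035156, -216.8000030517578]]
0.0 (307, 225, 1, 1) ((307.0, 225.0), (0.0, 0.0), 0.0)
83.0 (306, 224, 15, 8) ((313.0, 227.5), (7.0, 14.0), 90.0)
192.5 (306, 186, 15, 16) ((313.0, 193.5), (15.0, 14.0), 90.0)
white 296 331 180 213
collar ((458.21295166015625, -263.8999328613281), 19.228723526000977) ((458.2794189453125, -263.6435241699219), (35.55668258666992, 38.054325103759766), 56.15248489379883)
```

View pics/z4.png

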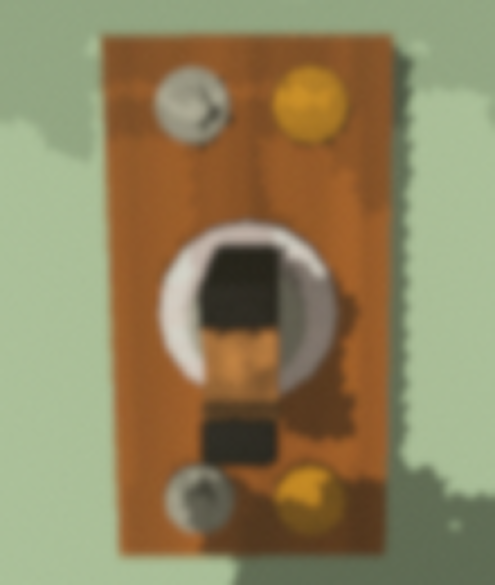

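Wood rectangle, collar circle and the two fixed cameras agree to 2 mm on a centre of about (458,-264.4), with block azimuth 18°. I'll go above it and part-way down.

Emit:
{"fn": "move_arm", "kwargs": {
  "xyz": [
    [1.12, 0.78, -2.5],
    [1.12, 0.78, -2.5],
    [0, 0, -2],
    [0, 0, 0],
    [0, 0, 0]
  ],
  "angular": [
    [0, 0, 0],
    [0, 0, 0],
    [0, 0, 0],
    [0, 0, 0],
    [0, 0, 0]
  ],
  "fingers": [6, 6, 6, 6, 6]
}}

```text
clock: 1.45
tcp_pos: [455.3, -269.7, 146.9]
tool_rot: [0.973, 1.343, -0.98]
ft_force: [0.7, 0.4, 1.0]
opening: 0.638
```

```bash
python3 - <<'E'
from h import *
s,c=wsnap('w2'); R=cv2.Rodrigues(np.array(s['tool_rot']))[0]; print(R.round(4)); print('az',np.degrees(np.arctan2(R[1,2],R[0,2])))
print(proj(c,[[458,-264.4,111],[458,-264.4,30],[458,-264.4,39]],s))
E
```

```text
{'clock': 1.45, 'q': [-0.696, 0.188, 1.729, -0.004, 1.227, 0.564], 'tcp_pos': [455.254, -269.726, 146.913], 'tool_rot': [0.973, 1.343, -0.98], 'ft_force': [0.665, 0.376, 1.028], 'torque': [-0.023, -0.051, 0.037], 'opening': 0.638}
[[-4.000e-03  9.516e-01  3.072e-01]
 [-1.700e-03  3.072e-01 -9.516e-01]
 [-1.000e+00 -4.300e-03  4.000e-04]]
az -72.10685198544259
[[314.28743705 268.99495919]
 [316.22309463 234.80593573]
 [316.06128686 237.66390487]]
```

View pics/w2.png

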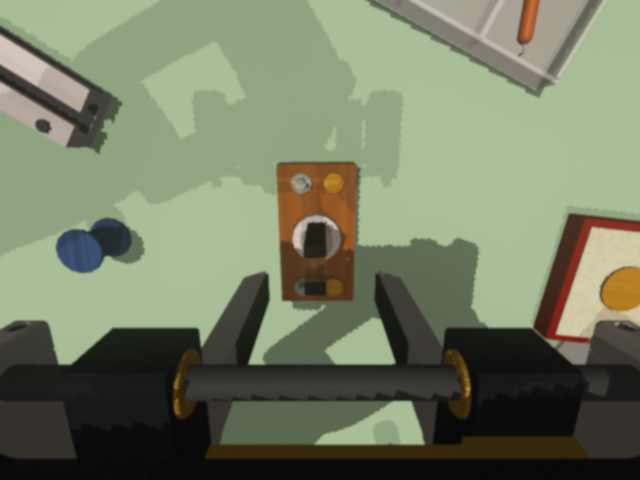

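The collar sits at (316,237), which matches the projected (316,238). I'll descend the last 67 mm with small corrections.

Emit:
{"fn": "move_arm", "kwargs": {
  "xyz": [
    [0.28, 0.53, -2],
    [0, 0, -2],
    [0, 0, -2],
    [0, 0, -0.5],
    [0, 0, 0]
  ],
  "angular": [
    [0, 0, 0],
    [0, 0, 0],
    [0, 0, 0],
    [0, 0, 0],
    [0, 0, 0]
  ],
  "fingers": [6, 6, 6, 6, 6]
}}

```text
clock: 1.92
tcp_pos: [459.6, -272.7, 88.5]
tool_rot: [0.975, 1.326, -0.985]
ft_force: [-0.0, -0.5, 0.5]
opening: 0.637
```

```bash
python3 - <<'E'
from h import *
s,c=wsnap('w3')
print(proj(c,[[458,-264.4,111],[458,-264.4,30],[458,-264.4,39]],s))
E
```

```text
{'clock': 1.917, 'q': [-0.694, 0.266, 1.771, -0.006, 1.093, 0.575], 'tcp_pos': [459.634, -272.691, 88.456], 'tool_rot': [0.975, 1.326, -0.985], 'ft_force': [-0.002, -0.493, 0.47], 'torque': [-0.003, -0.05, 0.008], 'opening': 0.637}
[[303.19625269 321.54943477]
 [307.77902462 262.36130647]
 [307.42733231 266.90353761]]
```

View pics/w3.png

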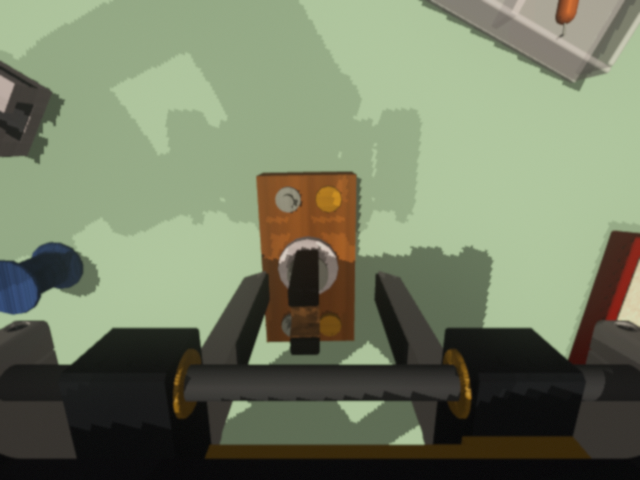

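The descent drifted by 8 mm in y and a little in tilt. I'll write a helper that computes the remaining correction.

```bash
cat >> h.py <<'E'
def need(p,az,quiet=False):
    s=read_state(); R=cv2.Rodrigues(np.array(s['tool_rot']))[0]; a=np.radians(az)
    x=np.array([0,0,-1.]); z=np.array([np.cos(a),np.sin(a),0]); y=np.cross(z,x); T=np.array([x,y,z]).T
    rv=np.degrees(cv2.Rodrigues(T@R.T)[0].ravel())
    print('clk',round(s['clock'],2),'tcp',np.round(s['tcp_pos'],2).tolist(),'az %.2f'%np.degrees(np.arctan2(R[1,2],R[0,2])),'dcm',((np.array(p)-s['tcp_pos'])/10).round(3).tolist(),'rot',rv.round(2).tolist(),'F',np.round(s['ft_force'],1).tolist(),'T',np.round(s['torque'],2).tolist(),'op',round(s['opening'],3),'q6',round(s['q'][5],2))
E
python3 -c "
from h import *
need([458,-264.4,80],-71.9)"
```

```text
clk 1.97 tcp [459.78, -272.87, 88.94] az -72.53 dcm [-0.178, 0.847, -0.894] rot [0.71, 0.37, 0.63] F [-0.5, 0.1, -0.1] T [0.04, 0.0, 0.0] op 0.638 q6 0.57
```

Emit:
{"fn": "move_arm", "kwargs": {
  "xyz": [
    [-0.1, 0.5, 0],
    [-0.08, 0.35, 0],
    [0, 0, 0],
    [0, 0, -0.4],
    [0, 0, 0]
  ],
  "angular": [
    [0.4, 0.2, 0.3],
    [0.3, 0.2, 0.3],
    [0, 0, 0],
    [0, 0, 0],
    [0, 0, 0]
  ],
  "fingers": [6, 6, 6, 6, 6]
}}

```text
clock: 2.38
tcp_pos: [460.8, -267.1, 91.2]
tool_rot: [0.972, 1.333, -0.973]
ft_force: [0.0, -0.2, -0.8]
opening: 0.641
```

```bash
python3 -c "
from h import *
need([458,-264.4,80],-71.9)"
```

```text
clk 2.38 tcp [460.78, -267.07, 91.15] az -71.94 dcm [-0.278, 0.267, -1.115] rot [0.33, 0.41, 0.04] F [0.0, -0.2, -0.8] T [-0.01, 0.04, 0.02] op 0.641 q6 0.57
```

Emit:
{"fn": "move_arm", "kwargs": {
  "xyz": [
    [0, 0, 0],
    [0, 0, 0],
    [0, 0, 0],
    [0, 0, 0],
    [0, 0, 0]
  ],
  "angular": [
    [0, 0, 0],
    [0, 0, 0],
    [0, 0, 0],
    [0, 0, 0],
    [0, 0, 0]
  ],
  "fingers": [6, 6, 6, 6, 6]
}}

```text
clock: 2.8
tcp_pos: [461.3, -267.2, 91.7]
tool_rot: [0.971, 1.332, -0.972]
ft_force: [-0.5, 0.4, 0.0]
opening: 0.639
```

Emit:
{"fn": "move_arm", "kwargs": {
  "xyz": [
    [0, 0, 0],
    [0, 0, 0],
    [0, 0, 0],
    [0, 0, 0],
    [0, 0, -1]
  ],
  "angular": [
    [0, 0, 0],
    [0, 0, 0],
    [0, 0, 0],
    [0, 0, 0],
    [0, 0, 0]
  ],
  "fingers": [6, 6, 6, 6, 6]
}}

```text
clock: 3.22
tcp_pos: [462.7, -268.2, 83.1]
tool_rot: [0.971, 1.327, -0.972]
ft_force: [-0.1, -0.3, -0.1]
opening: 0.637
```

```bash
python3 -c "
from h import *
need([458,-264.4,80],-71.9)
capture('scene')
need([458,-264.4,80],-71.9)
capture('scene')
need([458,-264.4,80],-71.9)"
```

```text
clk 3.22 tcp [462.71, -268.25, 83.11] az -71.91 dcm [-0.471, 0.385, -0.311] rot [0.52, 0.64, 0.0] F [-0.1, -0.3, -0.1] T [0.03, -0.05, -0.01] op 0.637 q6 0.57
clk 3.27 tcp [460.72, -266.76, 79.94] az -71.91 dcm [-0.272, 0.236, 0.006] rot [0.32, 0.39, 0.01] F [-0.5, -0.7, -0.9] T [0.02, -0.01, -0.0] op 0.636 q6 0.57
clk 3.32 tcp [460.09, -266.21, 79.79] az -71.91 dcm [-0.209, 0.181, 0.021] rot [0.25, 0.3, 0.01] F [-0.3, 0.9, -0.4] T [0.04, 0.04, 0.04] op 0.636 q6 0.57
```

Emit:
{"fn": "move_arm", "kwargs": {
  "xyz": [
    [0, 0, 0],
    [0, 0, 0],
    [-0.1, 0.1, 0],
    [0, 0, 0],
    [-0.14, 0.12, 0]
  ],
  "angular": [
    [0, 0, 0],
    [0, 0, 0],
    [0, 0, 0],
    [0, 0, 0],
    [0.25, 0.3, 0]
  ],
  "fingers": [6, 6, 5, 5, 4]
}}

```text
clock: 3.73
tcp_pos: [456.6, -263.1, 78.3]
tool_rot: [0.974, 1.346, -0.974]
ft_force: [-0.4, 0.7, 0.7]
opening: 0.495
```

```bash
cat >>h.py <<'E'
def settle(n=3):
    for i in range(n): capture('side')
E
python3 -c "
from h import *
settle()
need([458,-264.4,80],-71.9)
s,c=wsnap('w4')
print(proj(c,[[458,-264.4,39],[458,-264.4,111]],s))"
```

```text
clk 3.88 tcp [456.73, -263.23, 78.34] az -71.91 dcm [0.127, -0.117, 0.166] rot [-0.11, -0.14, 0.01] F [-0.6, -0.2, 0.2] T [0.04, -0.02, -0.04] op 0.433 q6 0.57
{'clock': 3.883, 'q': [-0.687, 0.276, 1.783, -0.0, 1.086, 0.568], 'tcp_pos': [456.728, -263.229, 78.338], 'tool_rot': [0.974, 1.345, -0.974], 'ft_force': [-0.581, -0.164, 0.164], 'torque': [0.041, -0.024, -0.043], 'opening': 0.433}
[[323.71655084 272.28424246]
 [324.28424265 333.72847217]]
```

View pics/w4.png

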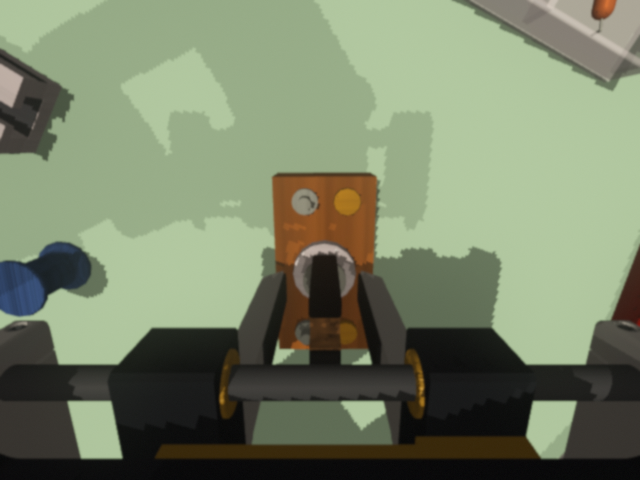

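The collar at (324,270) is within 1-2 mm of the prediction, and the plate lies between the pads. I'll make a small correction and close.

Emit:
{"fn": "move_arm", "kwargs": {
  "xyz": [
    [0.12, -0.12, 0.15],
    [0, 0, 0],
    [0, 0, 0],
    [0, 0, 0],
    [0, 0, 0]
  ],
  "angular": [
    [-0.1, -0.1, 0],
    [0, 0, 0],
    [0, 0, 0],
    [0, 0, 0],
    [0, 0, 0]
  ],
  "fingers": [3, 2.5, 2, 1, 0.5],
  "grip_force": 10
}}

```text
clock: 4.35
tcp_pos: [458.4, -264.8, 80.4]
tool_rot: [0.973, 1.342, -0.974]
ft_force: [0.4, 0.0, 0.5]
opening: 0.145
```

Emit:
{"fn": "move_arm", "kwargs": {
  "xyz": [
    [0, 0, 0],
    [0, 0, 0],
    [0, 0, 0],
    [0, 0, 0],
    [0, 0, 0]
  ],
  "angular": [
    [0, 0, 0],
    [0, 0, 0],
    [0, 0, 0],
    [0, 0, 0],
    [0, 0, 0]
  ],
  "fingers": [0, 0, 0, 0, 0],
  "grip_force": 15
}}

```text
clock: 4.77
tcp_pos: [458.4, -264.7, 80.4]
tool_rot: [0.973, 1.342, -0.974]
ft_force: [0.2, -0.5, 0.3]
opening: 0.147
```

```bash
python3 -c "
from h import *
settle(2)
need([458,-264.4,80],-71.9)
"
```

```text
clk 4.87 tcp [458.39, -264.76, 80.42] az -71.91 dcm [-0.039, 0.036, -0.042] rot [0.02, 0.01, 0.01] F [-0.7, 0.4, -0.2] T [0.09, 0.01, -0.04] op 0.148 q6 0.57
```

The gripper holds the plate: opening 13.8 mm, tool vertical and aligned. I'll firm the grip, lift, and carry it toward the rail while turning about +59°.

Emit:
{"fn": "move_arm", "kwargs": {
  "xyz": [
    [0, 0, 0],
    [0, 0, 0.5],
    [0, 0, 2.5],
    [0, 0, 3.5],
    [0, 0, 2]
  ],
  "angular": [
    [0, 0, 0],
    [0, 0, 0],
    [0, 0, 0],
    [0, 0, 0],
    [0, 0, 0]
  ],
  "fingers": [0, 0, 0, 0, 0],
  "grip_force": 45
}}

```text
clock: 5.28
tcp_pos: [452.3, -260.0, 160.6]
tool_rot: [0.977, 1.361, -0.976]
ft_force: [0.6, 0.2, -0.8]
opening: 0.149
```

```bash
python3 -c "
from h import *
settle(3)
need([540,129,150],-13)
s,c=wsnap('w5')"
```

```text
clk 5.43 tcp [452.73, -260.41, 159.61] az -71.93 dcm [8.727, 38.941, -0.961] rot [-0.15, -0.98, 58.92] F [-0.7, 0.3, -2.4] T [-0.01, 0.03, 0.0] op 0.147 q6 0.57
{'clock': 5.433, 'q': [-0.688, 0.168, 1.724, -0.0, 1.266, 0.568], 'tcp_pos': [452.735, -260.413, 159.605], 'tool_rot': [0.977, 1.359, -0.976], 'ft_force': [-0.696, 0.253, -2.428], 'torque': [-0.006, 0.026, 0.003], 'opening': 0.147}
```

View pics/w5.png

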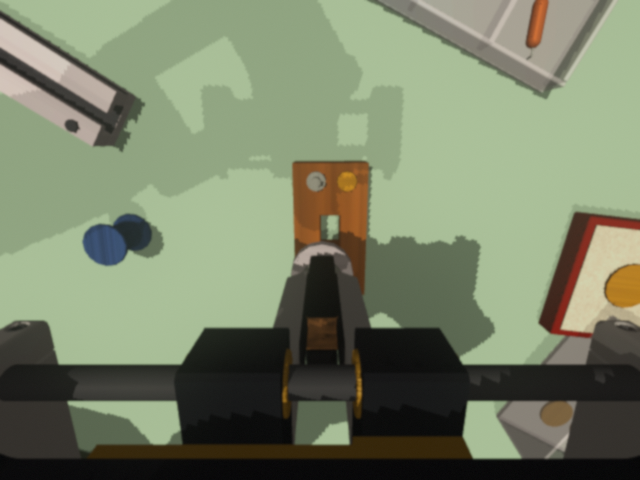

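The support came out and hangs upright between the pads at (322,300); the empty hole shows at (330,228). I'll carry it over now.

Emit:
{"fn": "move_arm", "kwargs": {
  "xyz": [
    [0.6, 2, 0],
    [0.87, 3.85, 0],
    [0.87, 3.85, 0],
    [0.87, 3.85, 0],
    [0.87, 3.85, 0]
  ],
  "angular": [
    [0, 0, 3],
    [0, 0, 5.9],
    [0, 0, 5.9],
    [0, 0, 5.9],
    [0, 0, 5.9]
  ],
  "fingers": [0, 0, 0, 0, 0]
}}

```text
clock: 5.9
tcp_pos: [485.8, -85.0, 147.2]
tool_rot: [0.611, 1.516, -0.625]
ft_force: [1.4, -0.2, -1.1]
opening: 0.147
```

Emit:
{"fn": "move_arm", "kwargs": {
  "xyz": [
    [0.87, 3.85, 0],
    [0.87, 3.85, 0],
    [0.87, 3.85, 0],
    [0.87, 3.85, 0],
    [0.5, 2, 0]
  ],
  "angular": [
    [0, 0, 5.9],
    [0, 0, 5.9],
    [0, 0, 5.9],
    [0, 0, 5.9],
    [0, 0, 3]
  ],
  "fingers": [0, 0, 0, 0, 0]
}}

```text
clock: 6.32
tcp_pos: [516.8, 101.2, 134.2]
tool_rot: [0.218, 1.611, -0.249]
ft_force: [-0.4, 0.1, -1.7]
opening: 0.144
```

```bash
python3 -c "
from h import *
settle(4)
need([540,129,150],-13)
s,c=wsnap('w6')"
```

```text
clk 6.52 tcp [516.78, 97.44, 134.5] az -17.35 dcm [2.322, 3.156, 1.55] rot [0.91, -3.12, 4.31] F [0.2, -0.9, -3.4] T [-0.03, -0.12, 0.06] op 0.148 q6 0.34
{'clock': 6.517, 'q': [0.029, 0.232, 1.705, -0.013, 1.26, 0.336], 'tcp_pos': [516.776, 97.441, 134.498], 'tool_rot': [0.221, 1.61, -0.256], 'ft_force': [0.227, -0.948, -3.373], 'torque': [-0.033, -0.125, 0.062], 'opening': 0.148}
```

View pics/w6.png

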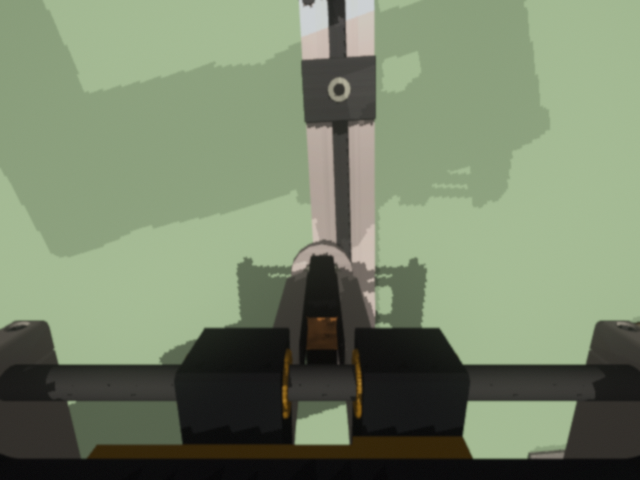

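The rail runs up the image. The dark slot goes from (341,125) to (345,250), and the stop is at x 303-376, y 58-124. Next I'll measure the slot line and the stop's face.

```bash
cat >> h.py <<'E'
def sub(prof,i0):  # subpixel step edges via gradient extremes
    g=np.gradient(cv2.GaussianBlur(prof.astype(np.float32).reshape(1,-1),(5,1),0).ravel()); 
    def pk(k):
        if k<=0 or k>=len(g)-1: return k+i0
        a,b,c=g[k-1],g[k],g[k+1]; den=a-2*b+c; return k+i0+(0.5*(a-c)/den if den else 0)
    return pk(int(np.argmin(g))),pk(int(np.argmax(g)))
def slot(c,s,rows,x0,x1):
    g=cv2.cvtColor(c['image'],cv2.COLOR_RGB2GRAY); L=[];Rr=[]
    for v in rows:
        a,b=sub(g[v,x0:x1],x0); L.append(onz(c,(a,v),30,s)[:2]); Rr.append(onz(c,(b,v),30,s)[:2])
    out=[]
    for P in (L,Rr):
        P=np.array(P,np.float32); 
        f=cv2.fitLine(P,cv2.DIST_HUBER,0,0.01,0.01).ravel(); d=f[:2] if f[1]>0 else -f[:2]; out.append((d,f[2:]))
    d=(out[0][0]+out[1][0]); d/=np.linalg.norm(d); n=np.array([-d[1],d[0]])
    w=(out[1][1]-out[0][1])@n; p=(out[0][1]+out[1][1])/2
    az=[np.degrees(np.arctan2(o[0][1],o[0][0])) for o in out]
    print('slot az',np.round(az,2),'width %.2f'%w,'pt',p.round(2)); return p,d
E
python3 - <<'E'
from h import *
s=lds('w6'); c=load('w6')
p,d=slot(c,s,range(135,235,3),322,362)
t=np.array(s['tcp_pos'])
# stop near edge: column profile at x 312..330 & 352..370
g=cv2.cvtColor(c['image'],cv2.COLOR_RGB2GRAY)
for x in (312,322,332,352,360,370):
    a,b=sub(g[100:145,x],100); a2,b2=sub(g[40:75,x],40); q=onz(c,(x,b),42,s);r=onz(c,(x,b),30,s);q2=onz(c,(x,a2),42,s); print(x,round(b,1),round(a2,1),(q[:2]-p)@d,(r[:2]-p)@d,(q2[:2]-p)@d)
print('p + d*..',p,d)
R=cv2.Rodrigues(np.array(s['tool_rot']))[0]
n=np.array([-d[1],d[0]]); print('tcp along',(t[:2]-p)@d,'lat',(t[:2]-p)@n, 'tilt',R[:,0])
cv2.imwrite('pics/z5.png',cv2.resize(cv2.cvtColor(c['image'][40:340,240:440],cv2.COLOR_RGB2BGR),None,fx=2,fy=2,interpolation=cv2.INTER_CUBIC))
E
```

```text
slot az [75.48 75.44] width -11.83 pt [541.29 138.82]
312 126.5 59.0 41.53247834587985 41.78430300454458 84.19843168907686
322 126.2 58.2 41.39529776180609 41.6405866536474 84.31216657545068
332 126.7 55.6 40.72039363226297 40.933527711171834 85.4868470171287
352 125.6 56.2 40.80429206657127 41.02142336277728 84.340734467553
360 125.8 55.8 40.399307068813535 40.59714345145578 84.25312521472878
370 124.0 55.2 41.20289464406669 41.43901677282605 84.28218368045712
p + d*.. [541.2948  138.81671] [0.25108737 0.9679645 ]
tcp along -46.206233038389065 lat 13.344111445077434 tilt [-0.05501937 -0.0137289  -0.9983909 ]
```

View pics/z5.png

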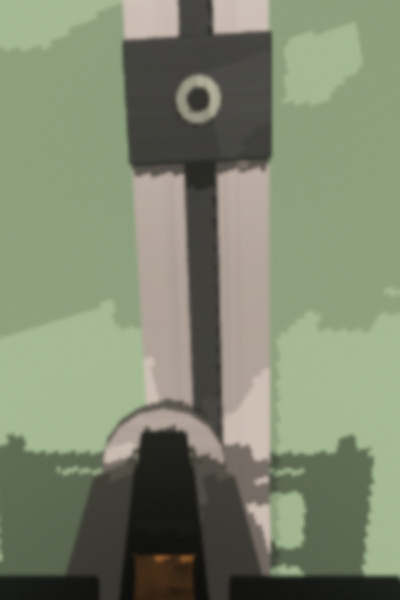

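The slot width measures 11.83 mm (12 given), and the slot azimuth is 75.46°. I'll move over the slot about 35 mm short of touching, stay high, and fix the tilt.

Emit:
{"fn": "move_arm", "kwargs": {
  "xyz": [
    [1.0, 1.5, -0.5],
    [1.1, 1.5, -0.5],
    [0, 0, 0],
    [0, 0, 0],
    [0, 0, 0]
  ],
  "angular": [
    [0.5, -1.5, 1.4],
    [0.4, -1.5, 1.4],
    [0, 0, 0],
    [0, 0, 0],
    [0, 0, 0]
  ],
  "fingers": [0, 0, 0, 0, 0]
}}

```text
clock: 6.98
tcp_pos: [536.5, 119.1, 121.7]
tool_rot: [0.207, 1.567, -0.211]
ft_force: [-1.1, 0.6, -1.7]
opening: 0.149
```

```bash
python3 -c "
from h import *
settle(3)
need([538.3,127.2,110],-14.54)"
```

```text
clk 7.13 tcp [536.95, 119.5, 122.17] az -15.25 dcm [0.135, 0.77, -1.217] rot [0.09, -0.29, 0.71] F [0.5, 0.8, -1.6] T [-0.01, -0.05, -0.0] op 0.144 q6 0.33
```

Emit:
{"fn": "move_arm", "kwargs": {
  "xyz": [
    [0, 0, 0],
    [0, 0, 0],
    [0.13, 0.5, -0.6],
    [0, 0, 0],
    [0, 0.27, -0.6]
  ],
  "angular": [
    [0, 0, 0],
    [0, 0, 0],
    [0.1, -0.1, 0.5],
    [0, 0, 0],
    [0, -0.2, 0.3]
  ],
  "fingers": [0, 0, 0, 0, 0]
}}

```text
clock: 7.55
tcp_pos: [540.2, 126.1, 111.8]
tool_rot: [0.2, 1.556, -0.199]
ft_force: [0.9, -0.3, -1.9]
opening: 0.146
```

```bash
python3 - <<'E'
from h import *
settle(4)
need([538.3,127.2,110],-14.54)
s,c=wsnap('w7')
cv2.imwrite('pics/z6.png',cv2.resize(cv2.cvtColor(c['image'][40:340,220:420],cv2.COLOR_RGB2BGR),None,fx=2,fy=2,interpolation=cv2.INTER_CUBIC))
E
```

```text
clk 7.75 tcp [538.24, 126.26, 110.21] az -14.54 dcm [0.006, 0.094, -0.021] rot [-0.01, 0.04, -0.0] F [1.4, -0.6, -1.6] T [-0.03, -0.03, 0.0] op 0.149 q6 0.33
{'clock': 7.75, 'q': [0.074, 0.278, 1.702, 0.0, 1.161, 0.327], 'tcp_pos': [538.238, 126.265, 110.207], 'tool_rot': [0.199, 1.561, -0.199], 'ft_force': [1.443, -0.598, -1.6], 'torque': [-0.027, -0.029, 0.004], 'opening': 0.149}
```

View pics/z6.png

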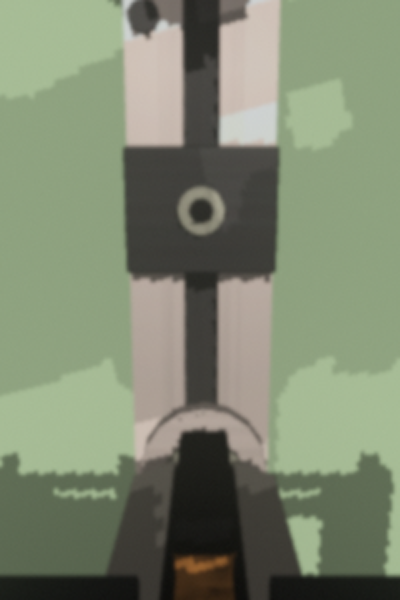

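The slot leads straight into the collar and the plate, with the stop at y 147-272 in the zoom. Next is the lateral offset, checking the camera bias against the held collar.

```bash
python3 - <<'E'
from h import *
s=lds('w7'); c=load('w7')
p,d=slot(c,s,range(182,238,2),300,344)
t=np.array(s['tcp_pos']); n=np.array([-d[1],d[0]])
print('lat tcp vs slot',(t[:2]-p)@n, 'along of tcp',(t[:2]-p)@d)
g=cv2.cvtColor(c['image'],cv2.COLOR_RGB2GRAY)
# projected collar circle (top rim), from TCP axis
a=np.linspace(0,2*np.pi,73); 
circ=np.c_[t[0]+20*np.cos(a),t[1]+20*np.sin(a),np.full(73,t[2]-41.4)]
uv=proj(c,circ,s); print('collar proj x',uv[:,0].min(),uv[:,0].max(),'ymin',uv[:,1].min())
im=cv2.cvtColor(c['image'],cv2.COLOR_RGB2BGR).copy()
big=cv2.resize(im[220:320,270:380],None,fx=6,fy=6,interpolation=cv2.INTER_CUBIC)
cv2.polylines(big,[(((uv-[270,220])+0.5)*6).astype(np.int32)],True,(0,0,255),1)
for z in (110+0.6-29*0+0,):
  pass
pl=np.array([[sx*17,sy*7,zz] for zz in (t[2]+2+29-0.4,) for sx,sy in ((1,1),(1,-1),(-1,-1),(-1,1))])
P=np.array([[t[0]+d[0]*q[0]+n[0]*q[1],t[1]+d[1]*q[0]+n[1]*q[1],q[2]] for q in pl])
u2=proj(c,P,s); print(u2.round(1).tolist()); cv2.polylines(big,[(((u2-[270,220])+0.5)*6).astype(np.int32)],True,(0,255,255),1)
ln=[np.r_[p+d*k,30] for k in (-40,20)]; u3=proj(c,ln,s); cv2.line(big,*[tuple(int(v) for v in ((q-[270,220])+0.5)*6) for q in u3],(255,0,0),1)
cv2.imwrite('pics/z7.png',big)
E
```

```text
slot az [75.27 75.66] width -11.81 pt [546.43 158.61]
lat tcp vs slot -0.18694697071321914 along of tcp -33.36868416944882
collar proj x 288.80414680706525 351.7223242763011 ymin 241.39233008431916
[[303.0, 295.5], [336.5, 295.5], [335.5, 365.6], [304.1, 365.6]]
```

View pics/z7.png

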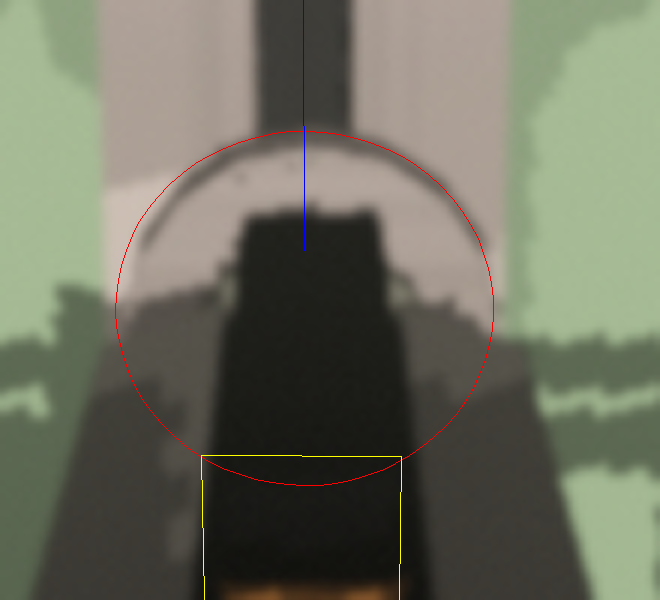

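```bash
python3 - <<'E'
from h import *
s=lds('w7'); c=load('w7'); t=np.array(s['tcp_pos'])
g=cv2.GaussianBlur(cv2.cvtColor(c['image'],cv2.COLOR_RGB2GRAY),(3,3),0).astype(int)
b=c['image']
for v in (243,245,247,249,251,253,255,257,259):
    r=g[v]; l=np.argmin(r[287:311])+287; q=np.argmin(r[332:354])+332
    a,_=sub(r[285:311],285); _,bb=sub(r[332:358],332)
    print(v,l,q,(l+q)/2, round(a,1),round(bb,1),round((a+bb)/2,2))
ax=proj(c,[[t[0],t[1],t[2]-41.4],[t[0],t[1],t[2]-50.4],[t[0],t[1],t[2]+30],[t[0],t[1],30]],s); print(ax.round(2).tolist())
for v in (260,264,268,280,290,300,310):
    dk=np.nonzero(g[v,290:350]<40)[0]+290; print('dark',v,dk.min(),dk.max(),(dk.min()+dk.max())/2)
E
```

```text
243 310 332 321.0 307.8 334.4 321.11
245 308 333 320.5 305.1 337.2 321.13
247 306 337 321.5 302.8 340.2 321.51
249 303 340 321.5 300.1 343.2 321.64
251 301 343 322.0 298.3 345.0 321.65
253 299 345 322.0 296.7 346.9 321.79
255 297 332 314.5 295.1 333.7 314.39
257 310 332 321.0 293.6 333.8 313.74
259 310 332 321.0 308.2 333.9 321.05
[[320.27, 271.64], [320.31, 266.74], [319.79, 330.91], [320.42, 252.88]]
dark 260 312 331 321.5
dark 264 311 332 321.5
dark 268 311 332 321.5
dark 280 307 336 321.5
dark 290 306 338 322.0
dark 300 305 339 322.0
dark 310 304 340 322.0
```

The support appears at px 321.6 and the TCP axis projects to 320.3, which is a camera bias of about 0.9 mm. The real offset is therefore about 1.1 mm to the right of the slot. I'll shift it and come down to just above the rail.

Emit:
{"fn": "move_arm", "kwargs": {
  "xyz": [
    [-0.11, 0.03, 0],
    [0, 0, 0],
    [0, 0, -0.7],
    [0, 0, 0],
    [0, 0, -0.7]
  ],
  "angular": [
    [0, 0, 0],
    [0, 0, 0],
    [0, 0, 0],
    [0, 0, 0],
    [0, 0, 0]
  ],
  "fingers": [0, 0, 0, 0, 0]
}}

```text
clock: 8.22
tcp_pos: [539.5, 126.7, 97.9]
tool_rot: [0.2, 1.555, -0.198]
ft_force: [0.8, -0.4, -1.2]
opening: 0.146
```

```bash
cat >> h.py <<'E'
def lateral(f, rows=range(182,238,2)):
    s=lds(f); c=load(f); t=np.array(s['tcp_pos'])
    p,d=slot(c,s,rows,300,344); n=np.array([-d[1],d[0]])
    g=cv2.GaussianBlur(cv2.cvtColor(c['image'],cv2.COLOR_RGB2GRAY),(3,3),0).astype(int)
    e=[]
    for v in range(280,312,3):
        dk=np.nonzero(g[v,290:350]<40)[0]+290; e.append((dk.min()+dk.max())/2)
    ax=proj(c,[[t[0],t[1],t[2]-41.4],[t[0],t[1],t[2]+10]],s)
    lat=-(t[:2]-p)@n
    print('tcp right of slot %.2f'%lat,'plate px',np.mean(e),'axis px',ax.round(2).tolist(),'bias mm %.2f'%((np.mean(e)-ax[1,0])*0.56),'total %.2f'%(lat+(np.mean(e)-ax[1,0])*0.56))
E
python3 - <<'E'
from h import *
lateral('w7')
settle(3)
s,c=wsnap('w8'); need([537.2,126.5,96],-14.54)
lateral('w8')
cv2.imwrite('pics/z8.png',cv2.resize(cv2.cvtColor(c['image'][140:340,220:420],cv2.COLOR_RGB2BGR),None,fx=3,fy=3,interpolation=cv2.INTER_CUBIC))
E
```

```text
slot az [75.27 75.66] width -11.81 pt [546.43 158.61]
tcp right of slot 0.19 plate px 321.8181818181818 axis px [[320.27, 271.64], [319.97, 309.39]] bias mm 1.04 total 1.22
{'clock': 8.367, 'q': [0.074, 0.295, 1.714, 0.0, 1.131, 0.328], 'tcp_pos': [537.002, 126.493, 95.599], 'tool_rot': [0.199, 1.561, -0.199], 'ft_force': [0.564, -0.41, -1.669], 'torque': [-0.021, -0.025, 0.015], 'opening': 0.146}
clk 8.42 tcp [537.42, 126.56, 96.03] az -14.54 dcm [-0.022, -0.006, -0.003] rot [-0.01, 0.09, -0.0] F [0.5, -0.3, -2.2] T [-0.02, -0.12, -0.03] op 0.149 q6 0.33
slot az [75.26 75.36] width -11.84 pt [547.48 162.72]
tcp right of slot -0.95 plate px 321.8181818181818 axis px [[320.27, 271.63], [319.97, 309.39]] bias mm 1.04 total 0.09
```

View pics/z8.png

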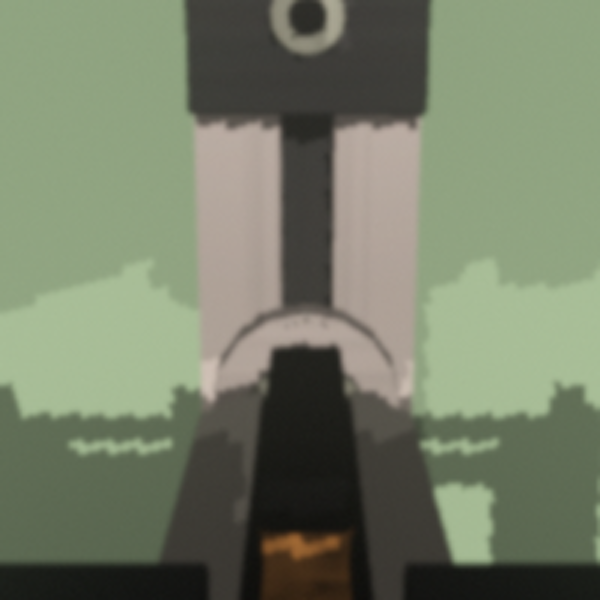

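Total offset is now about 0.1 mm, and the collar arc is centred on the slot. I'll lower it in small settled steps, watching the force.

Emit:
{"fn": "move_arm", "kwargs": {
  "xyz": [
    [-0.03, 0, 0],
    [0, 0, 0],
    [0, 0, 0],
    [0, 0, 0],
    [0, 0, -0.4]
  ],
  "angular": [
    [0, 0, 0],
    [0, 0, 0],
    [0, 0, 0],
    [0, 0, 0],
    [0, 0, 0]
  ],
  "fingers": [0, 0, 0, 0, 0]
}}

```text
clock: 8.83
tcp_pos: [538.5, 126.6, 93.3]
tool_rot: [0.2, 1.557, -0.198]
ft_force: [0.5, 0.2, -1.5]
opening: 0.144
```

```bash
python3 - <<'E'
from h import *
settle(2); need([537,126.5,81.5],-14.54)
settle(1); need([537,126.5,81.5],-14.54)
settle(1); need([537,126.5,81.5],-14.54)
s,c=wsnap('w9'); lateral('w9'); need([537,126.5,81.5],-14.54)
E
```

```text
clk 8.93 tcp [537.17, 126.48, 91.89] az -14.54 dcm [-0.017, 0.002, -1.039] rot [-0.01, 0.09, 0.0] F [0.0, 0.3, -0.8] T [-0.02, -0.05, 0.0] op 0.142 q6 0.33
clk 8.98 tcp [537.2, 126.5, 92.0] az -14.54 dcm [-0.02, -0.0, -1.05] rot [-0.01, 0.09, 0.0] F [-0.7, 1.0, -2.3] T [-0.07, -0.06, 0.02] op 0.147 q6 0.33
clk 9.03 tcp [537.35, 126.51, 92.16] az -14.55 dcm [-0.035, -0.001, -1.066] rot [-0.01, 0.11, 0.01] F [-0.0, 0.5, -1.5] T [-0.03, -0.06, 0.0] op 0.14 q6 0.33
{'clock': 9.033, 'q': [0.074, 0.3, 1.717, 0.0, 1.123, 0.328], 'tcp_pos': [537.349, 126.514, 92.165], 'tool_rot': [0.2, 1.56, -0.199], 'ft_force': [-0.031, 0.508, -1.498], 'torque': [-0.031, -0.06, 0.0], 'opening': 0.14}
slot az [75.45 75.52] width -11.81 pt [547.55 162.82]
tcp right of slot -0.77 plate px 321.72727272727275 axis px [[320.19, 271.66], [319.99, 309.39]] bias mm 0.97 total 0.20
clk 9.08 tcp [537.46, 126.51, 92.27] az -14.55 dcm [-0.046, -0.001, -1.077] rot [-0.01, 0.12, 0.01] F [-0.9, -0.6, -2.1] T [-0.03, -0.14, -0.02] op 0.147 q6 0.33
```

Emit:
{"fn": "move_arm", "kwargs": {
  "xyz": [
    [-0.03, 0, 0],
    [0, 0, 0],
    [0, 0, 0],
    [0, 0, 0],
    [-0.02, 0, -0.4]
  ],
  "angular": [
    [0, 0.1, 0],
    [0, 0, 0],
    [0, 0, 0],
    [0, 0, 0],
    [0, 0, 0]
  ],
  "fingers": [0, 0, 0, 0, 0]
}}

```text
clock: 9.5
tcp_pos: [538.0, 126.6, 89.2]
tool_rot: [0.2, 1.559, -0.199]
ft_force: [-0.0, 0.4, -1.9]
opening: 0.146
```

```bash
python3 - <<'E'
from h import *
settle(3); need([537,126.5,81.5],-14.54)
s,c=wsnap('w10'); lateral('w10'); need([537,126.5,81.5],-14.54)
E
```

```text
clk 9.65 tcp [536.64, 126.49, 87.9] az -14.54 dcm [0.036, 0.001, -0.64] rot [-0.01, -0.03, 0.0] F [-0.4, 0.2, -2.6] T [-0.02, -0.06, -0.02] op 0.148 q6 0.33
{'clock': 9.65, 'q': [0.074, 0.306, 1.719, 0.0, 1.117, 0.328], 'tcp_pos': [536.637, 126.485, 87.901], 'tool_rot': [0.199, 1.562, -0.199], 'ft_force': [-0.418, 0.185, -2.555], 'torque': [-0.016, -0.063, -0.016], 'opening': 0.148}
slot az [75.45 75.46] width -11.74 pt [547.36 162.18]
tcp right of slot -1.41 plate px 321.77272727272725 axis px [[320.34, 271.62], [319.94, 309.4]] bias mm 1.02 total -0.39
clk 9.7 tcp [536.82, 126.5, 88.09] az -14.55 dcm [0.018, 0.0, -0.659] rot [-0.01, -0.01, 0.01] F [-0.8, -0.3, -0.7] T [-0.01, -0.02, -0.04] op 0.149 q6 0.33
```

Emit:
{"fn": "move_arm", "kwargs": {
  "xyz": [
    [0.02, 0, 0],
    [0, 0, 0],
    [0, 0, -0.15],
    [0, 0, 0],
    [0, 0, -0.2]
  ],
  "angular": [
    [0, 0, 0],
    [0, 0, 0],
    [0, 0, 0],
    [0, 0, 0],
    [0, 0, 0]
  ],
  "fingers": [0, 0, 0, 0, 0]
}}

```text
clock: 10.12
tcp_pos: [537.5, 126.6, 84.8]
tool_rot: [0.2, 1.561, -0.199]
ft_force: [0.1, -1.0, -1.3]
opening: 0.149
```

```bash
python3 - <<'E'
from h import *
for i in range(4): settle(1); need([537,126.5,81.5],-14.54)
s,c=wsnap('w11'); lateral('w11'); need([537,126.5,81.5],-14.54)
E
```

```text
clk 10.17 tcp [537.0, 126.51, 84.15] az -14.54 dcm [0.0, -0.001, -0.265] rot [-0.01, -0.01, 0.0] F [0.3, 0.0, -2.2] T [-0.04, -0.05, 0.02] op 0.145 q6 0.33
clk 10.22 tcp [536.8, 126.49, 84.11] az -14.54 dcm [0.02, 0.001, -0.261] rot [-0.01, -0.04, 0.0] F [0.0, -0.1, -2.8] T [-0.03, -0.08, 0.02] op 0.145 q6 0.33
clk 10.27 tcp [536.87, 126.51, 84.24] az -14.55 dcm [0.013, -0.001, -0.274] rot [-0.01, -0.03, 0.01] F [0.7, 0.1, -1.3] T [-0.03, -0.07, 0.04] op 0.147 q6 0.33
clk 10.32 tcp [536.96, 126.53, 84.33] az -14.54 dcm [0.004, -0.003, -0.283] rot [-0.01, -0.02, 0.0] F [-0.2, -0.4, -2.6] T [-0.03, -0.05, -0.05] op 0.147 q6 0.33
{'clock': 10.317, 'q': [0.074, 0.312, 1.72, 0.0, 1.11, 0.328], 'tcp_pos': [536.962, 126.528, 84.332], 'tool_rot': [0.199, 1.562, -0.199], 'ft_force': [-0.196, -0.423, -2.564], 'torque': [-0.03, -0.051, -0.046], 'opening': 0.147}
slot az [75.27 75.57] width -11.83 pt [547.08 161.21]
tcp right of slot -1.07 plate px 321.77272727272725 axis px [[320.33, 271.62], [319.95, 309.4]] bias mm 1.02 total -0.04
clk 10.37 tcp [537.1, 126.52, 84.45] az -14.54 dcm [-0.01, -0.002, -0.295] rot [-0.01, -0.0, 0.0] F [-0.3, 0.1, -1.0] T [-0.06, -0.01, 0.02] op 0.147 q6 0.33
```

No contact force, and the head is already about 4 mm into the slot. I'll lower another 2.5 mm.

Emit:
{"fn": "move_arm", "kwargs": {
  "xyz": [
    [0, 0, 0],
    [0, 0, 0],
    [0, 0, -0.15],
    [0, 0, 0],
    [0, 0, -0.15]
  ],
  "angular": [
    [0, 0, 0],
    [0, 0, 0],
    [0, 0, 0],
    [0, 0, 0],
    [0, 0, 0]
  ],
  "fingers": [0, 0, 0, 0, 0]
}}

```text
clock: 10.78
tcp_pos: [537.6, 126.6, 81.8]
tool_rot: [0.2, 1.56, -0.199]
ft_force: [0.3, -0.2, -2.3]
opening: 0.145
```

```bash
python3 - <<'E'
from h import *
for i in range(3): settle(1); need([537,126.5,81.5],-14.54)
s,c=wsnap('w12'); lateral('w12'); need([537,126.5,81.5],-14.54)
cv2.imwrite('pics/z9.png',cv2.resize(cv2.cvtColor(c['image'][140:340,220:420],cv2.COLOR_RGB2BGR),None,fx=3,fy=3,interpolation=cv2.INTER_CUBIC))
d=snap('side','s12'); cv2.imwrite('pics/z10.png',cv2.resize(cv2.cvtColor(d['image'][220:400,240:420],cv2.COLOR_RGB2BGR),None,fx=3,fy=3,interpolation=cv2.INTER_CUBIC))
E
```

```text
clk 10.83 tcp [537.15, 126.51, 81.25] az -14.55 dcm [-0.015, -0.001, 0.025] rot [-0.01, 0.01, 0.01] F [-0.7, 0.2, -1.7] T [-0.03, -0.1, -0.01] op 0.145 q6 0.33
clk 10.88 tcp [537.02, 126.52, 81.25] az -14.54 dcm [-0.002, -0.002, 0.025] rot [-0.01, -0.01, 0.0] F [0.8, -1.3, -1.9] T [-0.08, -0.03, 0.06] op 0.147 q6 0.33
clk 10.93 tcp [537.06, 126.52, 81.33] az -14.54 dcm [-0.006, -0.002, 0.017] rot [-0.01, -0.01, 0.0] F [-0.8, -0.6, -1.0] T [-0.01, -0.06, 0.02] op 0.148 q6 0.33
{'clock': 10.933, 'q': [0.074, 0.316, 1.722, 0.0, 1.104, 0.328], 'tcp_pos': [537.06, 126.524, 81.332], 'tool_rot': [0.199, 1.562, -0.199], 'ft_force': [-0.841, -0.563, -1.0], 'torque': [-0.008, -0.061, 0.02], 'opening': 0.148}
slot az [75.57 75.52] width -11.77 pt [546.82 160.07]
tcp right of slot -1.07 plate px 321.8181818181818 axis px [[320.32, 271.63], [319.95, 309.39]] bias mm 1.05 total -0.03
clk 10.98 tcp [537.17, 126.53, 81.41] az -14.55 dcm [-0.017, -0.003, 0.009] rot [-0.01, 0.01, 0.01] F [0.1, -0.4, -1.8] T [-0.06, -0.14, 0.01] op 0.146 q6 0.33
```

View pics/z9.png

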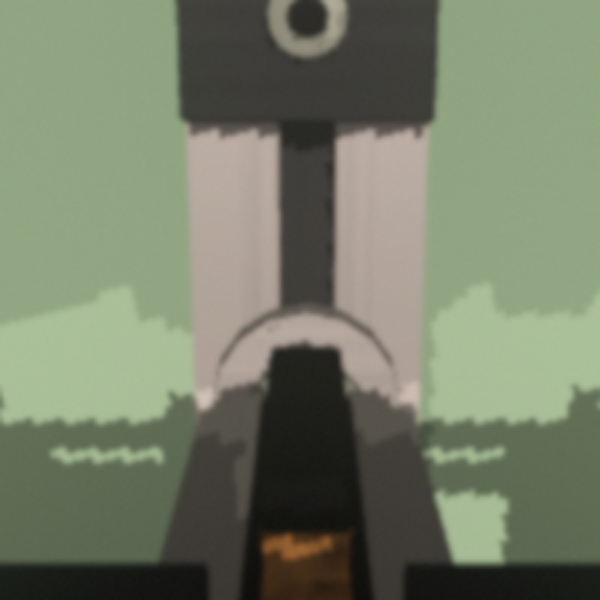

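View pics/z10.png

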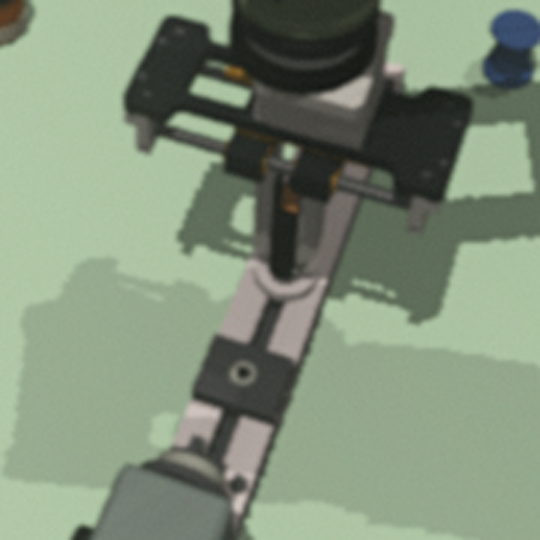

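The head is in the slot with about 1 mm under the collar and no binding forces; the collar's front is about 36 mm from the stop. I'll slide most of the way.

Emit:
{"fn": "move_arm", "kwargs": {
  "xyz": [
    [0.1, 0.4, 0],
    [0.1, 0.4, 0],
    [0.1, 0.4, 0],
    [0.1, 0.4, 0],
    [0.1, 0.4, 0]
  ],
  "angular": [
    [0, 0, 0],
    [0, 0, 0],
    [0, 0, 0],
    [0, 0, 0],
    [0, 0, 0]
  ],
  "fingers": [0, 0, 0, 0, 0]
}}

```text
clock: 11.45
tcp_pos: [542.8, 148.0, 81.7]
tool_rot: [0.2, 1.561, -0.2]
ft_force: [0.1, -0.3, -1.3]
opening: 0.145
```

```bash
cat >> h.py <<'E'
D=np.array([0.2510,0.968]); P0=np.array([537.05,126.5])
def al():
    s=read_state(); t=np.array(s['tcp_pos']); q=t[:2]-P0; f=np.array(s['ft_force'])
    print('clk %.2f along %.2f right %.2f z %.2f'%(s['clock'],q@D,q@np.array([D[1],-D[0]]),t[2]),'F along %.2f right %.2f z %.2f'%(f[:2]@D,f[:2]@np.array([D[1],-D[0]]),f[2]),'T',np.round(s['torque'],2).tolist())
E
python3 - <<'E'
from h import *
for i in range(3): settle(1); al()
need([537,126.5,81.5],-14.54)
s,c=wsnap('w13')
cv2.imwrite('pics/z11.png',cv2.resize(cv2.cvtColor(c['image'][140:340,220:420],cv2.COLOR_RGB2BGR),None,fx=3,fy=3,interpolation=cv2.INTER_CUBIC))
E
```

```text
clk 11.50 along 23.03 right 0.21 z 81.76 F along 0.89 right -0.06 z -2.32 T [-0.02, -0.14, -0.05]
clk 11.55 along 22.50 right 0.22 z 81.72 F along -0.56 right 0.01 z -2.09 T [-0.0, -0.09, 0.08]
clk 11.60 along 22.09 right 0.10 z 81.63 F along 0.07 right -0.29 z -2.72 T [-0.04, -0.1, 0.02]
clk 11.6 tcp [542.69, 147.85, 81.63] az -14.56 dcm [-0.569, -2.135, -0.013] rot [-0.01, 0.03, 0.02] F [-0.3, 0.1, -2.7] T [-0.04, -0.1, 0.02] op 0.145 q6 0.37
{'clock': 11.6, 'q': [0.112, 0.335, 1.695, 0.0, 1.111, 0.366], 'tcp_pos': [542.692, 147.852, 81.631], 'tool_rot': [0.2, 1.561, -0.199], 'ft_force': [-0.267, 0.145, -2.722], 'torque': [-0.04, -0.096, 0.022], 'opening': 0.145}
```

View pics/z11.png

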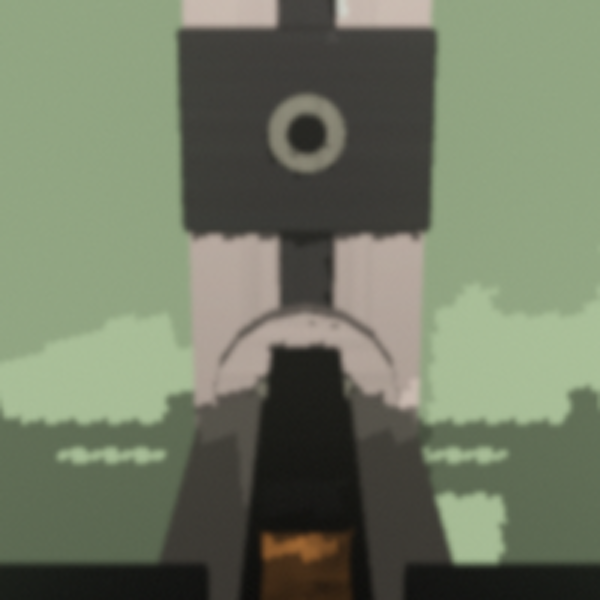

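About 15 mm is left (76 px at about 5 px/mm). I'll advance 9 mm, then feel forward.

Emit:
{"fn": "move_arm", "kwargs": {
  "xyz": [
    [0.07, 0.27, 0],
    [0.07, 0.27, 0],
    [0.07, 0.27, 0],
    [0, 0, 0],
    [0, 0, 0]
  ],
  "angular": [
    [0, 0, 0],
    [0, 0, 0],
    [0, 0, 0],
    [0, 0, 0],
    [0, 0, 0]
  ],
  "fingers": [0, 0, 0, 0, 0]
}}

```text
clock: 12.07
tcp_pos: [544.7, 156.1, 81.4]
tool_rot: [0.2, 1.562, -0.2]
ft_force: [-0.5, -0.8, -2.0]
opening: 0.146
```

```bash
python3 - <<'E'
from h import *
for i in range(3): settle(1); al()
need([537,126.5,81.5],-14.54)
s,c=wsnap('w14')
cv2.imwrite('pics/z12.png',cv2.resize(cv2.cvtColor(c['image'][140:340,220:420],cv2.COLOR_RGB2BGR),None,fx=3,fy=3,interpolation=cv2.INTER_CUBIC))
E
```

```text
clk 12.12 along 30.58 right 0.02 z 81.48 F along 0.33 right -1.20 z -1.70 T [-0.03, -0.04, -0.02]
clk 12.17 along 30.48 right -0.01 z 81.46 F along -0.60 right 0.97 z -2.17 T [-0.06, -0.05, 0.03]
clk 12.22 along 30.42 right 0.01 z 81.48 F along 0.20 right -0.81 z -1.09 T [-0.02, -0.07, 0.01]
clk 12.22 tcp [544.69, 155.95, 81.48] az -14.63 dcm [-0.769, -2.945, 0.002] rot [0.01, 0.0, 0.09] F [-0.7, 0.4, -1.1] T [-0.02, -0.07, 0.01] op 0.153 q6 0.38
{'clock': 12.217, 'q': [0.126, 0.343, 1.684, -0.0, 1.114, 0.382], 'tcp_pos': [544.693, 155.948, 81.483], 'tool_rot': [0.2, 1.561, -0.2], 'ft_force': [-0.731, 0.398, -1.094], 'torque': [-0.016, -0.072, 0.008], 'opening': 0.153}
```

View pics/z12.png

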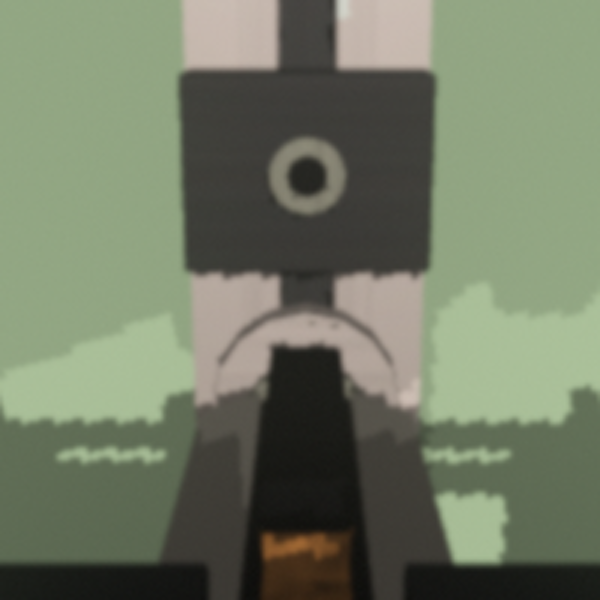

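About 7 mm is left. I'll advance 3.5 mm.

Emit:
{"fn": "move_arm", "kwargs": {
  "xyz": [
    [0.03, 0.12, 0],
    [0.03, 0.12, 0],
    [0.03, 0.12, 0],
    [0, 0, 0],
    [0, 0, 0]
  ],
  "angular": [
    [0, 0, 0],
    [0, 0, 0],
    [0, 0, 0],
    [0, 0, 0],
    [0, 0, 0]
  ],
  "fingers": [0, 0, 0, 0, 0]
}}

```text
clock: 12.68
tcp_pos: [545.7, 159.6, 81.5]
tool_rot: [0.201, 1.561, -0.201]
ft_force: [-0.4, 0.8, -1.3]
opening: 0.148
```

```bash
python3 - <<'E'
from h import *
for i in range(3): settle(1); al()
need([537,126.5,81.5],-14.54)
s,c=wsnap('w15')
cv2.imwrite('pics/z13.png',cv2.resize(cv2.cvtColor(c['image'][200:300,260:380],cv2.COLOR_RGB2BGR),None,fx=5,fy=5,interpolation=cv2.INTER_CUBIC))
E
```

```text
clk 12.73 along 34.19 right 0.02 z 81.50 F along -0.05 right 1.24 z -1.94 T [0.0, -0.04, 0.01]
clk 12.78 along 34.15 right -0.03 z 81.47 F along -0.07 right 0.58 z -1.88 T [-0.06, -0.09, -0.03]
clk 12.83 along 34.10 right 0.02 z 81.49 F along 0.25 right -0.57 z -1.51 T [-0.06, -0.05, -0.01]
clk 12.83 tcp [545.63, 159.5, 81.49] az -14.67 dcm [-0.863, -3.3, 0.001] rot [0.01, -0.0, 0.13] F [-0.5, 0.4, -1.5] T [-0.06, -0.05, -0.01] op 0.144 q6 0.39
{'clock': 12.833, 'q': [0.132, 0.347, 1.679, -0.0, 1.115, 0.388], 'tcp_pos': [545.626, 159.503, 81.495], 'tool_rot': [0.201, 1.561, -0.201], 'ft_force': [-0.489, 0.389, -1.509], 'torque': [-0.055, -0.049, -0.012], 'opening': 0.144}
```

View pics/z13.png

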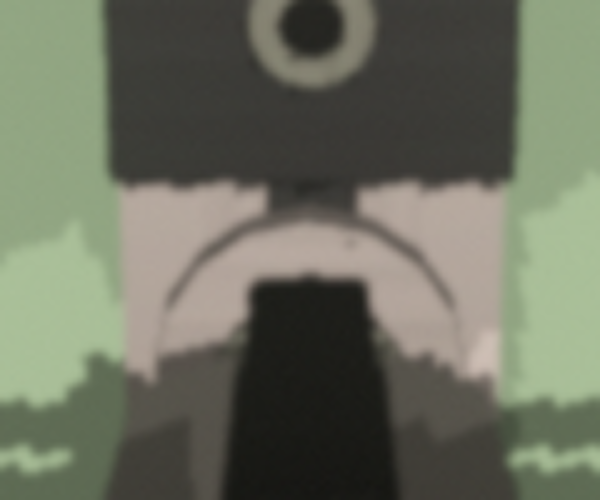

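About 3 mm is left. Now I'll feel forward in small steps.

Emit:
{"fn": "move_arm", "kwargs": {
  "xyz": [
    [0.015, 0.06, 0],
    [0.015, 0.06, 0],
    [0.015, 0.06, 0],
    [0, 0, 0],
    [0, 0, 0]
  ],
  "angular": [
    [0, 0, 0.1],
    [0, 0, 0],
    [0, 0, 0],
    [0, 0, 0],
    [0, 0, 0]
  ],
  "fingers": [0, 0, 0, 0, 0]
}}

```text
clock: 13.3
tcp_pos: [546.1, 161.4, 81.5]
tool_rot: [0.199, 1.562, -0.2]
ft_force: [-0.3, 0.1, -1.6]
opening: 0.142
```

```bash
python3 - <<'E'
from h import *
for i in range(2): settle(1); al()
s,c=wsnap('w16')
cv2.imwrite('pics/z14.png',cv2.resize(cv2.cvtColor(c['image'][200:300,260:380],cv2.COLOR_RGB2BGR),None,fx=5,fy=5,interpolation=cv2.INTER_CUBIC))
E
```

```text
clk 13.35 along 36.07 right -0.03 z 81.46 F along 0.60 right 0.57 z -2.61 T [-0.03, -0.07, -0.04]
clk 13.40 along 36.06 right -0.01 z 81.49 F along 0.67 right 0.04 z -0.91 T [-0.02, -0.08, 0.0]
{'clock': 13.4, 'q': [0.135, 0.349, 1.677, -0.0, 1.116, 0.39], 'tcp_pos': [546.093, 161.407, 81.49], 'tool_rot': [0.199, 1.562, -0.2], 'ft_force': [0.204, 0.636, -0.91], 'torque': [-0.019, -0.077, 0.002], 'opening': 0.145}
```

View pics/z14.png

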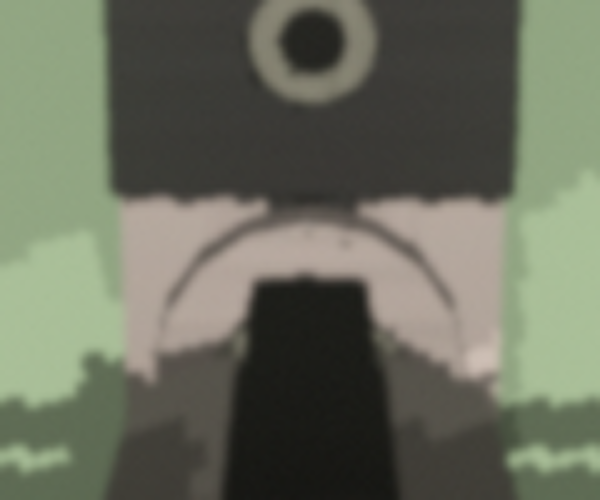

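Nearly touching, with about 1-1.5 mm left. I'll use 0.4 mm rows.

Emit:
{"fn": "move_arm", "kwargs": {
  "xyz": [
    [0.01, 0.04, 0],
    [0, 0, 0],
    [0.01, 0.04, 0],
    [0, 0, 0],
    [0, 0, 0]
  ],
  "angular": [
    [0, 0, 0],
    [0, 0, 0],
    [0, 0, 0],
    [0, 0, 0],
    [0, 0, 0]
  ],
  "fingers": [0, 0, 0, 0, 0]
}}

```text
clock: 13.87
tcp_pos: [546.3, 162.2, 81.5]
tool_rot: [0.2, 1.562, -0.2]
ft_force: [-0.2, -0.1, -1.9]
opening: 0.144
```

```bash
python3 - <<'E'
from h import *
for i in range(4): al(); settle(1)
E
```

```text
clk 13.87 along 36.86 right -0.03 z 81.48 F along -0.17 right -0.19 z -1.92 T [-0.04, -0.06, -0.01]
clk 13.92 along 36.88 right -0.03 z 81.47 F along 0.18 right 0.17 z -0.82 T [-0.01, -0.03, -0.03]
clk 13.97 along 36.88 right -0.02 z 81.49 F along 0.03 right 0.35 z -1.52 T [-0.01, -0.09, -0.02]
clk 14.02 along 36.87 right -0.03 z 81.49 F along 0.57 right 0.10 z -2.45 T [-0.02, -0.07, -0.03]
```

Emit:
{"fn": "move_arm", "kwargs": {
  "xyz": [
    [0.01, 0.04, 0],
    [0, 0, 0],
    [0.01, 0.04, 0],
    [0, 0, 0],
    [0, 0, 0]
  ],
  "angular": [
    [0, 0, 0],
    [0, 0, 0],
    [0, 0, 0],
    [0, 0, 0],
    [0, 0, 0]
  ],
  "fingers": [0, 0, 0, 0, 0]
}}

```text
clock: 14.48
tcp_pos: [546.5, 163.1, 81.4]
tool_rot: [0.2, 1.562, -0.2]
ft_force: [0.2, 0.6, -0.9]
opening: 0.143
```

```bash
python3 - <<'E'
from h import *
for i in range(4): al(); settle(1)
E
```

```text
clk 14.48 along 37.75 right -0.05 z 81.45 F along 0.64 right 0.07 z -0.91 T [-0.02, -0.1, 0.04]
clk 14.53 along 37.75 right -0.03 z 81.47 F along -0.94 right 0.77 z -1.46 T [-0.05, -0.04, 0.03]
clk 14.58 along 37.76 right -0.06 z 81.48 F along -0.17 right -0.12 z -1.00 T [0.02, -0.04, 0.02]
clk 14.63 along 37.75 right -0.04 z 81.48 F along -0.85 right 0.13 z -1.99 T [-0.07, -0.11, -0.04]
```

Emit:
{"fn": "move_arm", "kwargs": {
  "xyz": [
    [0, 0, 0],
    [0, 0, 0],
    [0, 0, 0],
    [0, 0, 0],
    [0.01, 0.04, 0]
  ],
  "angular": [
    [0, 0, 0],
    [0, 0, 0],
    [0, 0, 0],
    [0, 0, 0],
    [0, 0, 0]
  ],
  "fingers": [0, 0, 0, 0, 0]
}}

```text
clock: 15.1
tcp_pos: [546.6, 163.4, 81.5]
tool_rot: [0.2, 1.562, -0.2]
ft_force: [-0.2, 0.2, -1.6]
opening: 0.145
```

```bash
python3 - <<'E'
from h import *
for i in range(5): al(); settle(1)
E
```

```text
clk 15.10 along 38.07 right -0.04 z 81.48 F along 0.16 right -0.29 z -1.59 T [0.01, -0.1, 0.05]
clk 15.15 along 38.21 right -0.03 z 81.47 F along -0.52 right -0.89 z -2.10 T [-0.02, -0.04, -0.05]
clk 15.20 along 38.18 right 0.00 z 81.51 F along -0.56 right 0.11 z -1.51 T [-0.05, -0.06, -0.05]
clk 15.25 along 38.14 right -0.02 z 81.48 F along 0.07 right -0.69 z -2.21 T [0.02, -0.05, 0.01]
clk 15.30 along 38.14 right -0.03 z 81.47 F along 0.25 right -0.95 z -2.15 T [-0.02, -0.09, -0.08]
```

Still free. I'll keep going with 0.4 mm pushes held by the last row.

Emit:
{"fn": "move_arm", "kwargs": {
  "xyz": [
    [0, 0, 0],
    [0, 0, 0],
    [0.01, 0.04, 0],
    [0, 0, 0],
    [0.01, 0.04, 0]
  ],
  "angular": [
    [0, 0, 0],
    [0, 0, 0],
    [0, 0, 0],
    [0, 0, 0],
    [0, 0, 0]
  ],
  "fingers": [0, 0, 0, 0, 0]
}}

```text
clock: 15.77
tcp_pos: [546.8, 164.2, 81.5]
tool_rot: [0.2, 1.562, -0.2]
ft_force: [-0.6, 0.2, -1.9]
opening: 0.147
```

```bash
python3 - <<'E'
from h import *
for i in range(5): al(); settle(1)
s,c=wsnap('w17')
cv2.imwrite('pics/z15.png',cv2.resize(cv2.cvtColor(c['image'][200:300,260:380],cv2.COLOR_RGB2BGR),None,fx=5,fy=5,interpolation=cv2.INTER_CUBIC))
E
```

```text
clk 15.77 along 38.96 right -0.08 z 81.46 F along -0.00 right -0.66 z -1.95 T [-0.07, -0.06, -0.01]
clk 15.82 along 39.05 right -0.04 z 81.48 F along 0.50 right -0.37 z -1.05 T [-0.04, -0.04, -0.03]
clk 15.87 along 39.02 right -0.05 z 81.46 F along -1.05 right -0.12 z -2.06 T [-0.03, -0.03, -0.06]
clk 15.92 along 39.01 right -0.05 z 81.46 F along 0.41 right 0.12 z -1.85 T [-0.03, -0.03, -0.02]
clk 15.97 along 38.99 right -0.05 z 81.48 F along -0.29 right 0.56 z -1.08 T [-0.0, -0.07, 0.0]
{'clock': 16.017, 'q': [0.14, 0.351, 1.673, -0.0, 1.117, 0.395], 'tcp_pos': [546.792, 164.225, 81.476], 'tool_rot': [0.2, 1.562, -0.2], 'ft_force': [-0.409, 0.457, -1.78], 'torque': [-0.08, -0.036, -0.009], 'opening': 0.15}
```

View pics/z15.png

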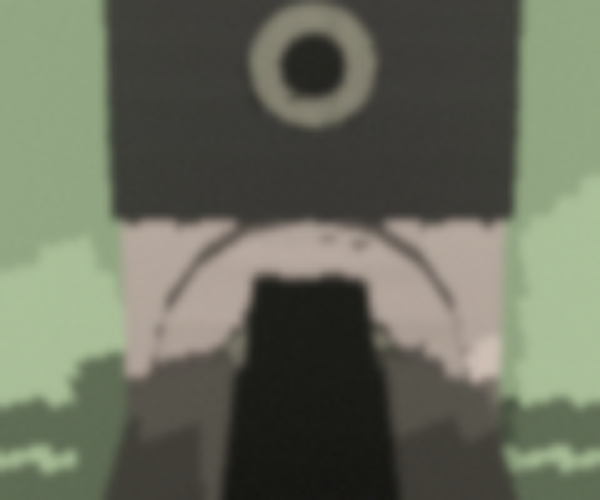

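The collar rim meets the stop's edge at about (310,218) in the zoom, so contact is imminent.

Emit:
{"fn": "move_arm", "kwargs": {
  "xyz": [
    [0, 0, 0],
    [0, 0, 0],
    [0, 0, 0],
    [0, 0, 0],
    [0.01, 0.04, 0]
  ],
  "angular": [
    [0, 0, 0],
    [0, 0, 0],
    [0, 0, 0],
    [0, 0, 0],
    [0, 0, 0]
  ],
  "fingers": [0, 0, 0, 0, 0]
}}

```text
clock: 16.48
tcp_pos: [546.9, 164.6, 81.4]
tool_rot: [0.2, 1.562, -0.2]
ft_force: [0.1, -0.7, -2.7]
opening: 0.148
```

```bash
python3 - <<'E'
from h import *
for i in range(5): al(); settle(1)
E
```

```text
clk 16.48 along 39.32 right -0.07 z 81.45 F along -0.68 right 0.26 z -2.72 T [0.03, -0.04, 0.05]
clk 16.53 along 39.42 right -0.04 z 81.48 F along 0.66 right 0.20 z -2.06 T [-0.02, -0.14, 0.04]
clk 16.58 along 39.41 right -0.03 z 81.49 F along -1.07 right -0.33 z -2.10 T [0.0, -0.05, 0.02]
clk 16.63 along 39.40 right -0.06 z 81.45 F along -0.03 right -0.57 z -1.42 T [-0.09, -0.01, 0.03]
clk 16.68 along 39.37 right -0.05 z 81.46 F along -0.29 right 0.11 z -2.23 T [-0.05, -0.09, -0.01]
```

Emit:
{"fn": "move_arm", "kwargs": {
  "xyz": [
    [0, 0, 0],
    [0, 0, 0],
    [0, 0, 0],
    [0, 0, 0],
    [0.01, 0.04, 0]
  ],
  "angular": [
    [0, 0, 0],
    [0, 0, 0],
    [0, 0, 0],
    [0, 0, 0],
    [0, 0, 0]
  ],
  "fingers": [0, 0, 0, 0, 0]
}}

```text
clock: 17.15
tcp_pos: [546.9, 164.9, 81.4]
tool_rot: [0.199, 1.562, -0.2]
ft_force: [-1.0, -1.6, -1.3]
opening: 0.144
```

```bash
python3 - <<'E'
from h import *
for i in range(5): al(); settle(1)
E
```

```text
clk 17.15 along 39.64 right -0.08 z 81.43 F along -1.76 right -0.61 z -1.26 T [-0.33, 0.01, 0.01]
clk 17.20 along 39.61 right -0.06 z 81.46 F along -0.53 right 0.81 z -1.39 T [-0.17, -0.02, 0.02]
clk 17.25 along 39.60 right -0.10 z 81.43 F along -1.24 right 0.36 z -1.37 T [-0.16, -0.07, 0.07]
clk 17.30 along 39.60 right -0.07 z 81.42 F along -1.02 right 0.38 z -2.07 T [-0.22, -0.01, 0.02]
clk 17.35 along 39.61 right -0.11 z 81.42 F along -1.20 right 0.79 z -1.75 T [-0.21, -0.01, 0.01]
```

Contact felt: force along the slot about -1.1 N, torque x at -0.2. I'll bear a little more, aiming for 2-4 N.

Emit:
{"fn": "move_arm", "kwargs": {
  "xyz": [
    [0, 0, 0],
    [0, 0, 0],
    [0, 0, 0],
    [0, 0, 0],
    [0.01, 0.04, 0]
  ],
  "angular": [
    [0, 0, 0],
    [0, 0, 0],
    [0, 0, 0],
    [0, 0, 0],
    [0, 0, 0]
  ],
  "fingers": [0, 0, 0, 0, 0]
}}

```text
clock: 17.82
tcp_pos: [546.9, 165.0, 81.4]
tool_rot: [0.199, 1.562, -0.201]
ft_force: [-0.3, -1.3, -1.8]
opening: 0.148
```

```bash
python3 - <<'E'
from h import *
for i in range(6): al(); settle(1)
E
```

```text
clk 17.82 along 39.70 right -0.09 z 81.43 F along -1.35 right 0.05 z -1.76 T [-0.45, -0.02, 0.01]
clk 17.87 along 39.70 right -0.07 z 81.44 F along -2.28 right 0.23 z -1.98 T [-0.34, 0.01, -0.0]
clk 17.92 along 39.70 right -0.05 z 81.47 F along -1.98 right 0.26 z -1.59 T [-0.41, 0.04, 0.01]
clk 17.97 along 39.70 right -0.07 z 81.41 F along -1.98 right -0.61 z -1.07 T [-0.44, 0.08, 0.04]
clk 18.02 along 39.68 right -0.08 z 81.44 F along -1.13 right -0.04 z -1.79 T [-0.45, 0.08, 0.04]
clk 18.07 along 39.73 right -0.05 z 81.45 F along -2.17 right -0.49 z -0.65 T [-0.49, 0.09, -0.01]
```

Emit:
{"fn": "move_arm", "kwargs": {
  "xyz": [
    [0, 0, 0],
    [0, 0, 0],
    [0, 0, 0],
    [0, 0, 0],
    [0.015, 0.06, 0]
  ],
  "angular": [
    [0, 0, 0],
    [0, 0, 0],
    [0, 0, 0],
    [0, 0, 0],
    [0, 0, 0]
  ],
  "fingers": [0, 0, 0, 0, 0]
}}

```text
clock: 18.53
tcp_pos: [547.0, 165.1, 81.4]
tool_rot: [0.198, 1.562, -0.201]
ft_force: [-1.1, -3.4, 0.2]
opening: 0.144
```

```bash
python3 - <<'E'
from h import *
for i in range(6): al(); settle(1)
need([546.95,164.85,76.3],-14.54)
E
```

```text
clk 18.53 along 39.84 right -0.10 z 81.41 F along -3.59 right -0.16 z 0.17 T [-0.88, 0.11, 0.01]
clk 18.58 along 39.81 right -0.09 z 81.43 F along -4.08 right 0.36 z -0.83 T [-0.74, 0.06, -0.01]
clk 18.63 along 39.83 right -0.05 z 81.44 F along -4.11 right 0.05 z -0.39 T [-0.83, 0.14, -0.05]
clk 18.68 along 39.83 right -0.07 z 81.43 F along -3.15 right -0.33 z -0.55 T [-0.86, 0.14, -0.01]
clk 18.73 along 39.86 right -0.06 z 81.45 F along -4.14 right 1.04 z 0.27 T [-0.89, 0.16, 0.08]
clk 18.78 along 39.84 right -0.06 z 81.43 F along -5.07 right 0.07 z 0.75 T [-0.87, 0.16, -0.0]
clk 18.83 tcp [546.98, 165.09, 81.41] az -14.59 dcm [-0.003, -0.024, -0.511] rot [0.09, -0.06, 0.05] F [-1.0, -3.7, -0.6] T [-0.99, 0.14, 0.02] op 0.144 q6 0.4
```

It now bears at about 4 N, below the 8 N limit. I'll back off slightly to relieve the stop, then start pressing down, using force and height together.

Emit:
{"fn": "move_arm", "kwargs": {
  "xyz": [
    [-0.01, -0.04, 0],
    [0, 0, 0],
    [0, 0, -0.08],
    [0, 0, 0],
    [0, 0, -0.1]
  ],
  "angular": [
    [0.1, -0.05, 0],
    [0, 0, 0],
    [0, 0, 0],
    [0, 0, 0],
    [0, 0, 0]
  ],
  "fingers": [0, 0, 0, 0, 0],
  "grip_force": 60
}}

```text
clock: 19.25
tcp_pos: [547.1, 164.9, 80.0]
tool_rot: [0.201, 1.561, -0.199]
ft_force: [-2.1, -3.5, 1.8]
opening: 0.144
```

```bash
python3 - <<'E'
from h import *
for i in range(4): al(); settle(1)
need([546.9,164.75,76.3],-14.54)
E
```

```text
clk 19.25 along 39.67 right 0.06 z 79.98 F along -3.87 right -1.15 z 1.84 T [-0.83, 0.31, 0.07]
clk 19.30 along 39.71 right 0.04 z 79.88 F along -2.31 right -1.02 z 2.11 T [-0.79, 0.25, 0.02]
clk 19.35 along 39.69 right 0.07 z 79.99 F along -2.30 right -0.86 z 1.84 T [-0.79, 0.33, -0.02]
clk 19.40 along 39.70 right 0.07 z 80.07 F along -4.39 right -1.29 z 2.83 T [-0.77, 0.4, 0.02]
clk 19.45 tcp [547.07, 164.92, 80.05] az -14.60 dcm [-0.017, -0.017, -0.375] rot [-0.06, 0.03, 0.06] F [-1.1, -3.7, 2.3] T [-0.78, 0.3, -0.0] op 0.144 q6 0.4
```

Vertical contact matches the expected height (3.7 N at z = 80.0). The stop is still loaded at 3 N, so I'll back off a bit more and press further.

Emit:
{"fn": "move_arm", "kwargs": {
  "xyz": [
    [-0.015, -0.05, 0],
    [0, 0, 0],
    [0, 0, -0.1],
    [0, 0, 0],
    [0, 0, -0.1]
  ],
  "angular": [
    [0, 0, 0],
    [0, 0, 0],
    [0, 0, 0],
    [0, 0, 0],
    [0, 0, 0]
  ],
  "fingers": [0, 0, 0, 0, 0]
}}

```text
clock: 19.87
tcp_pos: [547.1, 164.9, 79.0]
tool_rot: [0.201, 1.561, -0.198]
ft_force: [-2.8, -3.0, 4.3]
opening: 0.145
```

```bash
python3 - <<'E'
from h import *
for i in range(4): al(); settle(1)
need([546.9,164.75,76.3],-14.54)
E
```

```text
clk 19.87 along 39.67 right 0.05 z 78.98 F along -3.58 right -1.96 z 4.32 T [-0.75, 0.49, 0.03]
clk 19.92 along 39.68 right 0.03 z 78.80 F along -2.43 right -1.85 z 4.40 T [-0.79, 0.52, 0.03]
clk 19.97 along 39.66 right 0.06 z 78.89 F along -3.12 right -2.51 z 4.50 T [-0.74, 0.55, 0.03]
clk 20.02 along 39.67 right 0.05 z 78.91 F along -3.38 right -1.39 z 4.02 T [-0.82, 0.58, -0.05]
clk 20.07 tcp [547.06, 164.89, 78.91] az -14.60 dcm [-0.016, -0.014, -0.261] rot [-0.1, 0.05, 0.06] F [-2.6, -2.5, 4.8] T [-0.8, 0.59, -0.02] op 0.145 q6 0.39
```

Emit:
{"fn": "move_arm", "kwargs": {
  "xyz": [
    [0, 0, 0],
    [0, 0, 0],
    [-0.02, -0.05, 0],
    [0, 0, 0],
    [-0.02, -0.06, 0]
  ],
  "angular": [
    [0, 0, 0],
    [0, 0, 0],
    [0, 0, 0],
    [0, 0, 0],
    [0, 0, 0]
  ],
  "fingers": [0, 0, 0, 0, 0]
}}

```text
clock: 20.48
tcp_pos: [547.0, 164.7, 79.4]
tool_rot: [0.203, 1.56, -0.197]
ft_force: [-1.5, -0.2, 4.6]
opening: 0.144
```

```bash
python3 - <<'E'
from h import *
for i in range(4): al(); settle(1)
need([546.9,164.75,76.3],-14.54)
E
```

```text
clk 20.48 along 39.50 right 0.04 z 79.35 F along -0.59 right -1.35 z 4.58 T [-0.23, 0.35, -0.0]
clk 20.53 along 39.48 right 0.04 z 79.35 F along -1.37 right -1.90 z 2.33 T [-0.38, 0.4, 0.09]
clk 20.58 along 39.47 right 0.01 z 79.35 F along -2.00 right -1.75 z 4.21 T [-0.33, 0.42, 0.05]
clk 20.63 along 39.50 right 0.03 z 79.38 F along 0.06 right -2.28 z 3.18 T [-0.27, 0.35, 0.02]
clk 20.68 tcp [546.98, 164.73, 79.36] az -14.61 dcm [-0.008, 0.002, -0.306] rot [-0.21, 0.11, 0.07] F [-2.1, -0.7, 3.3] T [-0.16, 0.44, -0.02] op 0.145 q6 0.39
```

Emit:
{"fn": "move_arm", "kwargs": {
  "xyz": [
    [-0.015, 0, -0.06],
    [-0.01, -0.01, -0.06],
    [0, 0, -0.05],
    [0, 0, -0.05],
    [0, 0, -0.05]
  ],
  "angular": [
    [-0.2, 0.1, 0],
    [0, 0, 0],
    [0, 0, 0],
    [0, 0, 0],
    [0, 0, 0]
  ],
  "fingers": [0, 0, 0, 0, 0]
}}

```text
clock: 21.1
tcp_pos: [547.1, 164.9, 77.8]
tool_rot: [0.2, 1.561, -0.2]
ft_force: [-3.0, -1.6, 6.2]
opening: 0.144
```

```bash
python3 - <<'E'
from h import *
for i in range(4): al(); settle(1)
need([546.9,164.75,76.3],-14.54)
E
```

```text
clk 21.10 along 39.69 right 0.04 z 77.80 F along -2.33 right -2.49 z 6.24 T [-0.41, 0.63, -0.06]
clk 21.15 along 39.71 right 0.06 z 77.81 F along -2.28 right -2.75 z 7.53 T [-0.44, 0.62, -0.03]
clk 21.20 along 39.68 right 0.07 z 77.85 F along -2.25 right -2.89 z 7.55 T [-0.42, 0.61, -0.02]
clk 21.25 along 39.68 right 0.10 z 77.90 F along -2.62 right -2.10 z 7.55 T [-0.36, 0.65, -0.0]
clk 21.3 tcp [547.07, 164.92, 77.88] az -14.59 dcm [-0.017, -0.017, -0.158] rot [0.0, 0.02, 0.05] F [-3.0, -1.7, 6.7] T [-0.36, 0.62, -0.0] op 0.146 q6 0.4
```

At z = 77.85 I read 9 N, which fits about 2.7 mm of spring travel. About 1.4 mm more, in small bounded steps.

Emit:
{"fn": "move_arm", "kwargs": {
  "xyz": [
    [-0.01, -0.03, -0.04],
    [-0.01, -0.03, -0.04],
    [0, -0.01, -0.04],
    [0, -0.01, -0.04],
    [0, 0, -0.04]
  ],
  "angular": [
    [0, 0, 0],
    [0, 0, 0],
    [0, 0, 0],
    [0, 0, 0],
    [0, 0, 0]
  ],
  "fingers": [0, 0, 0, 0, 0]
}}

```text
clock: 21.72
tcp_pos: [547.1, 164.9, 78.0]
tool_rot: [0.201, 1.561, -0.199]
ft_force: [-3.0, -1.5, 5.9]
opening: 0.147
```

```bash
python3 - <<'E'
from h import *
for i in range(4): al(); settle(1)
need([546.9,164.75,76.3],-14.54)
E
```

```text
clk 21.72 along 39.65 right 0.05 z 78.01 F along -2.21 right -2.48 z 5.94 T [-0.37, 0.59, 0.02]
clk 21.77 along 39.65 right 0.06 z 78.03 F along -2.52 right -2.42 z 6.71 T [-0.34, 0.59, 0.03]
clk 21.82 along 39.65 right 0.07 z 78.03 F along -2.77 right -2.92 z 5.54 T [-0.33, 0.58, -0.01]
clk 21.87 along 39.62 right 0.05 z 78.01 F along -1.83 right -2.46 z 6.56 T [-0.32, 0.62, -0.0]
clk 21.92 tcp [547.09, 164.84, 78.05] az -14.59 dcm [-0.019, -0.009, -0.175] rot [-0.06, 0.03, 0.05] F [-2.7, -1.6, 6.9] T [-0.4, 0.62, 0.02] op 0.144 q6 0.39
```

Each row re-anchors, so a sustained z command acts like a force command (0.4 mm holds about 8 N). I'll raise it gradually.

Emit:
{"fn": "move_arm", "kwargs": {
  "xyz": [
    [-0.01, -0.03, -0.05],
    [-0.01, -0.02, -0.05],
    [0, -0.01, -0.05],
    [0, -0.01, -0.05],
    [0, 0, -0.05]
  ],
  "angular": [
    [0, 0, 0],
    [0, 0, 0],
    [0, 0, 0],
    [0, 0, 0],
    [0, 0, 0]
  ],
  "fingers": [0, 0, 0, 0, 0]
}}

```text
clock: 22.33
tcp_pos: [547.1, 164.8, 77.8]
tool_rot: [0.201, 1.561, -0.198]
ft_force: [-3.2, -1.3, 6.5]
opening: 0.148
```

```bash
python3 - <<'E'
from h import *
for i in range(3): al(); settle(1)
E
```

```text
clk 22.33 along 39.62 right 0.07 z 77.76 F along -2.05 right -2.80 z 6.49 T [-0.44, 0.65, 0.02]
clk 22.38 along 39.62 right 0.08 z 77.79 F along -1.96 right -3.48 z 6.43 T [-0.35, 0.65, -0.03]
clk 22.43 along 39.64 right 0.07 z 77.77 F along -2.54 right -1.58 z 6.73 T [-0.39, 0.69, -0.01]
```

Emit:
{"fn": "move_arm", "kwargs": {
  "xyz": [
    [-0.01, -0.01, -0.05],
    [-0.01, -0.01, -0.05],
    [0, -0.01, -0.05],
    [0, -0.01, -0.05],
    [0, -0.01, -0.05]
  ],
  "angular": [
    [0, 0, 0],
    [0, 0, 0],
    [0, 0, 0],
    [0, 0, 0],
    [0, 0, 0]
  ],
  "fingers": [0, 0, 0, 0, 0]
}}

```text
clock: 22.9
tcp_pos: [547.1, 164.8, 77.8]
tool_rot: [0.201, 1.561, -0.198]
ft_force: [-3.8, -0.6, 7.0]
opening: 0.145
```

```bash
python3 - <<'E'
from h import *
for i in range(3): al(); settle(1)
need([546.9,164.75,76.3],-14.54)
E
```

```text
clk 22.90 along 39.59 right 0.10 z 77.77 F along -1.56 right -3.56 z 7.01 T [-0.4, 0.64, 0.0]
clk 22.95 along 39.60 right 0.08 z 77.78 F along -2.12 right -2.50 z 6.77 T [-0.36, 0.66, 0.01]
clk 23.00 along 39.60 right 0.10 z 77.78 F along -1.65 right -2.40 z 7.58 T [-0.38, 0.66, -0.04]
clk 23.05 tcp [547.06, 164.8, 77.76] az -14.58 dcm [-0.016, -0.005, -0.146] rot [-0.12, 0.03, 0.04] F [-2.8, -1.8, 6.9] T [-0.3, 0.65, 0.01] op 0.144 q6 0.39
```

Emit:
{"fn": "move_arm", "kwargs": {
  "xyz": [
    [-0.03, -0.01, -0.08],
    [-0.03, -0.01, -0.08],
    [-0.03, -0.01, -0.08],
    [-0.03, -0.01, -0.08],
    [-0.03, -0.01, -0.08]
  ],
  "angular": [
    [-0.1, 0, 0],
    [0, 0, 0],
    [0, 0, 0],
    [0, 0, 0],
    [0, 0, 0]
  ],
  "fingers": [0, 0, 0, 0, 0]
}}

```text
clock: 23.47
tcp_pos: [547.0, 164.9, 77.3]
tool_rot: [0.201, 1.559, -0.199]
ft_force: [-3.0, -1.5, 8.2]
opening: 0.143
```

```bash
python3 - <<'E'
from h import *
for i in range(3): al(); settle(1)
need([546.9,164.75,76.4],-14.54)
E
```

```text
clk 23.47 along 39.61 right -0.03 z 77.25 F along -2.18 right -2.54 z 8.18 T [-0.37, 0.68, 0.03]
clk 23.52 along 39.64 right -0.04 z 77.24 F along -2.06 right -3.26 z 7.24 T [-0.35, 0.76, -0.02]
clk 23.57 along 39.62 right -0.05 z 77.26 F along -2.45 right -2.35 z 7.70 T [-0.42, 0.74, -0.02]
clk 23.62 tcp [546.95, 164.86, 77.27] az -14.58 dcm [-0.005, -0.011, -0.087] rot [-0.05, 0.18, 0.04] F [-3.2, -0.9, 8.5] T [-0.37, 0.71, -0.04] op 0.148 q6 0.4
```

Emit:
{"fn": "move_arm", "kwargs": {
  "xyz": [
    [-0.02, -0.01, -0.1],
    [-0.02, -0.01, -0.1],
    [-0.02, -0.01, -0.1],
    [-0.02, -0.01, -0.1],
    [-0.02, -0.01, -0.1]
  ],
  "angular": [
    [0, 0.1, 0],
    [0, 0.1, 0],
    [0, 0, 0],
    [0, 0, 0],
    [0, 0, 0]
  ],
  "fingers": [0, 0, 0, 0, 0]
}}

```text
clock: 24.03
tcp_pos: [547.0, 164.8, 76.6]
tool_rot: [0.201, 1.561, -0.198]
ft_force: [-4.7, -1.3, 8.6]
opening: 0.143
```

```bash
python3 - <<'E'
from h import *
for i in range(3): al(); settle(1)
need([546.9,164.75,76.4],-14.54)
E
```

```text
clk 24.03 along 39.61 right 0.04 z 76.62 F along -2.43 right -4.26 z 8.56 T [-0.37, 0.79, 0.02]
clk 24.08 along 39.63 right 0.06 z 76.64 F along -2.46 right -2.92 z 8.88 T [-0.4, 0.83, 0.0]
clk 24.13 along 39.63 right 0.05 z 76.64 F along -2.53 right -3.26 z 9.22 T [-0.41, 0.75, 0.04]
clk 24.18 tcp [547.07, 164.85, 76.68] az -14.57 dcm [-0.017, -0.01, -0.028] rot [-0.07, 0.07, 0.03] F [-2.7, -1.5, 9.3] T [-0.42, 0.81, 0.01] op 0.143 q6 0.39
```

z = 76.64 and 10.8 N agree on about 3.9 mm of travel, inside the 3.5-4.7 window. I'll start the clockwise turn (negative about z), holding the press.

Emit:
{"fn": "move_arm", "kwargs": {
  "xyz": [
    [-0.02, -0.01, -0.1],
    [-0.02, -0.01, -0.1],
    [-0.02, -0.01, -0.1],
    [-0.02, -0.01, -0.1],
    [-0.02, -0.01, -0.1]
  ],
  "angular": [
    [0, 0, -2],
    [0, 0, -3],
    [0, 0, -4],
    [0, 0, -4],
    [0, 0, -4]
  ],
  "fingers": [0, 0, 0, 0, 0]
}}

```text
clock: 24.6
tcp_pos: [548.4, 164.4, 76.9]
tool_rot: [0.44, 1.52, -0.438]
ft_force: [-3.6, -2.1, 7.9]
opening: 0.145
```

```bash
python3 - <<'E'
from h import *
for i in range(2): al(); settle(1)
need([546.9,164.75,76.4],-104.54)
E
```

```text
clk 24.60 along 39.51 right 1.45 z 76.93 F along -2.93 right -2.94 z 7.89 T [-0.43, 0.76, 0.08]
clk 24.65 along 39.51 right 1.50 z 76.96 F along -2.88 right -2.23 z 8.79 T [-0.41, 0.71, 0.03]
clk 24.7 tcp [548.4, 164.4, 76.96] az -32.04 dcm [-0.15, 0.035, -0.056] rot [0.24, 0.27, -72.5] F [-3.4, -2.1, 7.7] T [-0.4, 0.72, -0.09] op 0.143 q6 0.7
```

The tool turned 17° but the TCP drifted 1.45 mm to the right. I'll look before going on.

```bash
python3 - <<'E'
from h import *
s,c=wsnap('w18'); al()
cv2.imwrite('pics/z16.png',cv2.resize(cv2.cvtColor(c['image'][140:340,220:420],cv2.COLOR_RGB2BGR),None,fx=3,fy=3,interpolation=cv2.INTER_CUBIC))
E
```

```text
{'clock': 24.7, 'q': [0.141, 0.357, 1.676, -0.001, 1.102, 0.701], 'tcp_pos': [548.401, 164.401, 76.955], 'tool_rot': [0.439, 1.52, -0.437], 'ft_force': [-3.393, -2.081, 7.722], 'torque': [-0.404, 0.716, -0.089], 'opening': 0.143}
clk 24.75 along 39.53 right 1.47 z 76.94 F along -2.67 right -2.22 z 9.19 T [-0.45, 0.71, -0.09]
```

View pics/z16.png

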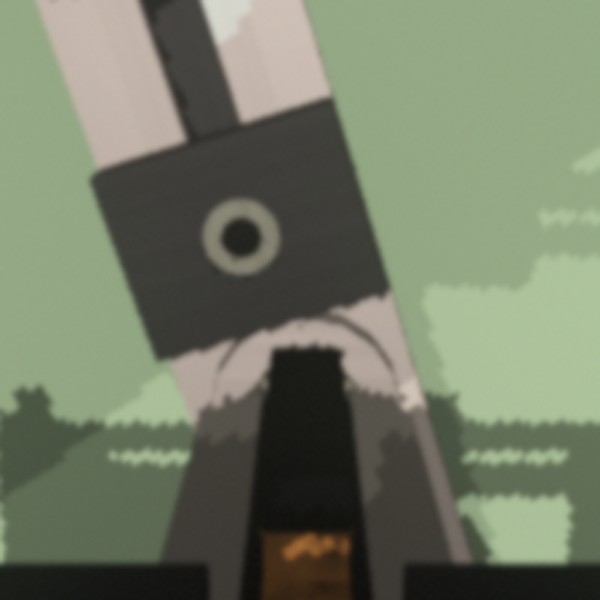

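The support turns with the tool and the collar is still on the slot line. The drift comes from the arm's sideways coupling while pressing, so I'll add a leftward bias and continue the turn.

Emit:
{"fn": "move_arm", "kwargs": {
  "xyz": [
    [-0.06, 0.01, -0.11],
    [-0.06, 0.01, -0.11],
    [-0.06, 0.01, -0.11],
    [-0.06, 0.01, -0.11],
    [-0.06, 0.01, -0.11]
  ],
  "angular": [
    [0, 0, 0],
    [0.1, 0.1, -2],
    [0, 0, -3],
    [0, 0, -4],
    [0, 0, -4]
  ],
  "fingers": [0, 0, 0, 0, 0]
}}

```text
clock: 25.17
tcp_pos: [548.7, 164.1, 76.9]
tool_rot: [0.62, 1.47, -0.617]
ft_force: [-4.0, -2.3, 8.1]
opening: 0.144
```

```bash
python3 - <<'E'
from h import *
for i in range(2): al(); settle(1)
need([546.9,164.75,76.4],-104.54)
E
```

```text
clk 25.17 along 39.33 right 1.81 z 76.89 F along -3.22 right -3.31 z 8.11 T [-0.45, 0.75, 0.13]
clk 25.22 along 39.35 right 1.78 z 76.87 F along -2.14 right -3.10 z 8.32 T [-0.51, 0.77, 0.06]
clk 25.27 tcp [548.65, 164.17, 76.88] az -45.31 dcm [-0.175, 0.058, -0.048] rot [0.41, 0.46, -59.23] F [-2.7, -2.3, 8.8] T [-0.51, 0.72, -0.01] op 0.146 q6 0.93
```

30° turned, forces still small (3 N sideways). I'll continue with a tilt correction and slightly more press.

Emit:
{"fn": "move_arm", "kwargs": {
  "xyz": [
    [-0.08, 0.01, -0.12],
    [-0.08, 0.01, -0.12],
    [-0.08, 0.01, -0.12],
    [-0.08, 0.01, -0.12],
    [-0.08, 0.01, -0.12]
  ],
  "angular": [
    [0.2, 0.2, -3],
    [0.2, 0.2, -4],
    [0.1, 0.1, -5],
    [0.1, 0.1, -5],
    [0.1, 0.1, -5]
  ],
  "fingers": [0, 0, 0, 0, 0]
}}

```text
clock: 25.68
tcp_pos: [549.2, 163.2, 76.9]
tool_rot: [0.929, 1.362, -0.916]
ft_force: [-2.4, -1.8, 8.4]
opening: 0.145
```

```bash
python3 - <<'E'
from h import *
for i in range(2): al(); settle(1)
need([546.9,164.75,76.4],-104.54)
E
```

```text
clk 25.68 along 38.57 right 2.58 z 76.87 F along -2.33 right -1.82 z 8.40 T [-0.59, 0.7, 0.09]
clk 25.73 along 38.56 right 2.62 z 76.90 F along -2.80 right -1.31 z 9.48 T [-0.51, 0.69, -0.02]
clk 25.78 tcp [549.25, 163.21, 76.89] az -67.96 dcm [-0.235, 0.154, -0.049] rot [-0.09, 0.51, -36.58] F [-2.0, -3.0, 9.4] T [-0.58, 0.69, -0.14] op 0.143 q6 1.32
```

53° turned. The drift fits a grasp about 3 mm off the support's axis (right +2.6, along -1.05), so it is just the TCP circling the true axis. I'll follow it rather than fight it.

Emit:
{"fn": "move_arm", "kwargs": {
  "xyz": [
    [-0.03, -0.02, -0.12],
    [-0.03, -0.02, -0.12],
    [-0.03, -0.02, -0.12],
    [-0.03, -0.02, -0.12],
    [-0.03, -0.02, -0.12]
  ],
  "angular": [
    [0, 0.2, -4],
    [0, 0.2, -5],
    [0, 0.1, -5],
    [0, 0.1, -5],
    [0, 0.1, -5]
  ],
  "fingers": [0, 0, 0, 0, 0]
}}

```text
clock: 26.2
tcp_pos: [549.7, 162.3, 76.4]
tool_rot: [1.248, 1.187, -1.245]
ft_force: [-4.6, -1.4, 9.4]
opening: 0.146
```

```bash
python3 - <<'E'
from h import *
for i in range(2): al(); settle(1)
need([546.9,164.75,76.4],-104.54)
E
```

```text
clk 26.20 along 37.86 right 3.25 z 76.43 F along -2.53 right -4.15 z 9.43 T [-0.37, 0.84, 0.19]
clk 26.25 along 37.87 right 3.30 z 76.46 F along -2.41 right -3.69 z 10.55 T [-0.4, 0.89, 0.04]
clk 26.3 tcp [549.72, 162.32, 76.46] az -92.73 dcm [-0.282, 0.243, -0.006] rot [-0.14, 0.02, -11.81] F [-3.5, -2.7, 9.9] T [-0.4, 0.89, -0.08] op 0.145 q6 1.75
```

Emit:
{"fn": "move_arm", "kwargs": {
  "xyz": [
    [-0.04, -0.01, -0.11],
    [-0.04, -0.01, -0.11],
    [-0.04, -0.01, -0.11],
    [-0.04, -0.01, -0.11],
    [-0.04, 0, -0.11]
  ],
  "angular": [
    [0, 0, -3],
    [0, 0, -3],
    [0, 0, -3],
    [0, 0, -2],
    [0, 0, -1]
  ],
  "fingers": [0, 0, 0, 0, 0]
}}

```text
clock: 26.72
tcp_pos: [549.4, 162.0, 76.5]
tool_rot: [1.404, 1.071, -1.398]
ft_force: [-3.1, -2.9, 10.1]
opening: 0.146
```

```bash
python3 - <<'E'
from h import *
for i in range(2): al(); settle(1)
need([546.9,164.75,76.4],-104.54)
s,c=wsnap('w19'); al()
cv2.imwrite('pics/z17.png',cv2.resize(cv2.cvtColor(c['image'][140:340,170:470],cv2.COLOR_RGB2BGR),None,fx=2.6,fy=2.6,interpolation=cv2.INTER_CUBIC))
E
```

```text
clk 26.72 along 37.46 right 3.05 z 76.50 F along -3.53 right -2.26 z 10.07 T [-0.32, 0.97, 0.19]
clk 26.77 along 37.43 right 3.05 z 76.47 F along -1.84 right -3.19 z 9.11 T [-0.31, 0.91, 0.12]
clk 26.82 tcp [549.42, 161.99, 76.5] az -105.06 dcm [-0.252, 0.276, -0.01] rot [-0.06, 0.2, 0.52] F [-4.1, -2.2, 9.6] T [-0.37, 0.87, 0.08] op 0.146 q6 1.97
{'clock': 26.817, 'q': [0.135, 0.36, 1.674, 0.001, 1.104, 1.969], 'tcp_pos': [549.42, 161.985, 76.497], 'tool_rot': [1.403, 1.072, -1.397], 'ft_force': [-4.136, -2.161, 9.621], 'torque': [-0.368, 0.873, 0.079], 'opening': 0.146}
clk 26.87 along 37.45 right 3.08 z 76.51 F along -2.69 right -2.30 z 9.78 T [-0.35, 0.93, 0.1]
```

View pics/z17.png

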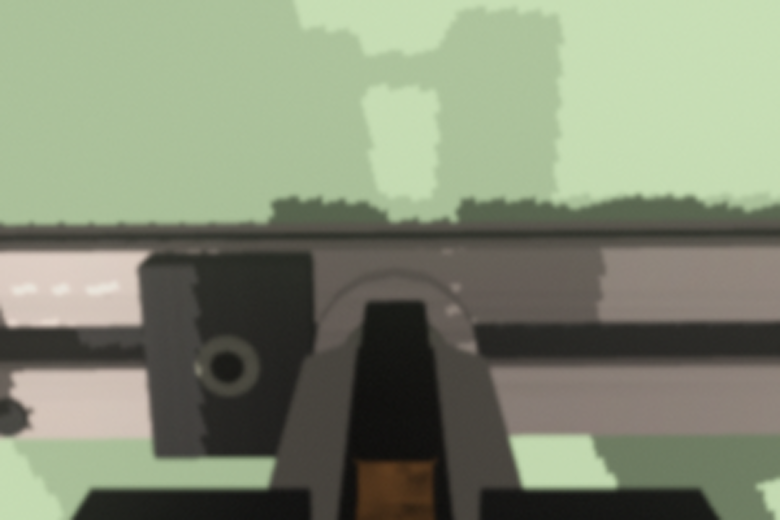

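The turn is complete: azimuth -105.1° against the -104.5° target, and the collar still touches the stop. I'll ease up so the head rises under the lips.

Emit:
{"fn": "move_arm", "kwargs": {
  "xyz": [
    [-0.02, 0, -0.03],
    [0, 0, 0],
    [0, 0, 0],
    [0, 0, 0],
    [0, 0, 0]
  ],
  "angular": [
    [0, 0.1, 0.2],
    [0, 0, 0.2],
    [0, 0, 0],
    [0, 0, 0],
    [0, 0, 0]
  ],
  "fingers": [0, 0, 0, 0, 0]
}}

```text
clock: 27.28
tcp_pos: [549.4, 162.0, 77.4]
tool_rot: [1.397, 1.077, -1.393]
ft_force: [-2.1, -1.2, 5.2]
opening: 0.145
```

```bash
python3 - <<'E'
from h import *
for i in range(3): al(); settle(1)
need([549.4,162,77.5],-104.54)
E
```

```text
clk 27.28 along 37.46 right 3.07 z 77.44 F along -1.64 right -1.70 z 5.22 T [-0.24, 0.58, -0.03]
clk 27.33 along 37.45 right 3.08 z 77.42 F along -1.39 right -2.29 z 4.52 T [-0.24, 0.55, -0.08]
clk 27.38 along 37.44 right 3.07 z 77.41 F along -2.74 right -1.65 z 5.35 T [-0.32, 0.57, -0.0]
clk 27.43 tcp [549.45, 162.0, 77.43] az -104.64 dcm [-0.005, -0.0, 0.007] rot [-0.05, 0.12, 0.1] F [-2.6, -1.8, 5.4] T [-0.27, 0.59, -0.05] op 0.141 q6 1.96
```

Emit:
{"fn": "move_arm", "kwargs": {
  "xyz": [
    [0, 0, 0.04],
    [0, 0, 0.03],
    [0, 0, 0],
    [0, 0, 0],
    [0, 0, 0]
  ],
  "angular": [
    [0, 0.1, 0],
    [0, 0, 0],
    [0, 0, 0],
    [0, 0, 0],
    [0, 0, 0]
  ],
  "fingers": [0, 0, 0, 0, 0],
  "grip_force": 20
}}

```text
clock: 27.85
tcp_pos: [549.5, 162.0, 77.4]
tool_rot: [1.396, 1.078, -1.395]
ft_force: [-2.0, -1.7, 4.2]
opening: 0.147
```

```bash
python3 - <<'E'
from h import *
for i in range(3): al(); settle(1)
need([549.4,162,77.5],-104.54)
E
```

```text
clk 27.85 along 37.49 right 3.13 z 77.44 F along -2.14 right -1.46 z 4.20 T [-0.2, 0.4, -0.09]
clk 27.90 along 37.49 right 3.14 z 77.43 F along -1.18 right -1.22 z 3.59 T [-0.2, 0.45, -0.06]
clk 27.95 along 37.50 right 3.14 z 77.43 F along -1.08 right -1.65 z 3.25 T [-0.24, 0.45, -0.04]
clk 28.0 tcp [549.51, 162.03, 77.45] az -104.65 dcm [-0.011, -0.003, 0.005] rot [-0.06, 0.02, 0.11] F [-1.2, -1.3, 3.2] T [-0.23, 0.42, -0.1] op 0.148 q6 1.96
```

The height holds at 77.43 while the force falls, so the head is hooked under the lips. I'll unload a touch more, then open gently.

Emit:
{"fn": "move_arm", "kwargs": {
  "xyz": [
    [0, -0.01, 0.06],
    [0, 0, 0.05],
    [0, 0, 0.04],
    [0, 0, 0],
    [0, 0, 0]
  ],
  "angular": [
    [0, 0, 0],
    [0, 0, 0],
    [0, 0, 0],
    [0, 0, 0],
    [0, 0, 0]
  ],
  "fingers": [0, 0, 0, 0, 0],
  "grip_force": 10
}}

```text
clock: 28.42
tcp_pos: [549.5, 162.0, 77.4]
tool_rot: [1.396, 1.078, -1.394]
ft_force: [-0.4, -0.5, 1.8]
opening: 0.149
```

```bash
python3 - <<'E'
from h import *
for i in range(3): al(); settle(1)
need([549.4,162,77.5],-104.54)
E
```

```text
clk 28.42 along 37.48 right 3.11 z 77.44 F along -0.54 right -0.25 z 1.81 T [-0.2, 0.23, -0.08]
clk 28.47 along 37.48 right 3.12 z 77.47 F along -0.99 right -0.38 z 1.06 T [-0.2, 0.21, -0.09]
clk 28.52 along 37.48 right 3.12 z 77.46 F along -1.52 right -0.50 z 0.70 T [-0.13, 0.21, -0.04]
clk 28.57 tcp [549.48, 162.0, 77.47] az -104.66 dcm [-0.008, -0.0, 0.003] rot [-0.07, 0.03, 0.12] F [-2.0, -1.3, 1.7] T [-0.19, 0.26, -0.04] op 0.148 q6 1.96
```

Nearly unloaded. I'll open now to about 4 cm.

Emit:
{"fn": "move_arm", "kwargs": {
  "xyz": [
    [0, 0, 0],
    [0, 0, 0],
    [0, 0, 0],
    [0, 0, 0],
    [0, 0, 0]
  ],
  "angular": [
    [0, 0, 0],
    [0, 0, 0],
    [0, 0, 0],
    [0, 0, 0],
    [0, 0, 0]
  ],
  "fingers": [1.6, 2, 2.5, 3.2, 4]
}}

```text
clock: 28.98
tcp_pos: [550.5, 163.1, 77.6]
tool_rot: [1.399, 1.078, -1.391]
ft_force: [0.7, -0.4, -0.4]
opening: 0.372
```

```bash
python3 - <<'E'
from h import *
settle(2); al()
s,c=wsnap('w20'); al()
cv2.imwrite('pics/z18.png',cv2.resize(cv2.cvtColor(c['image'][140:340,170:470],cv2.COLOR_RGB2BGR),None,fx=2.6,fy=2.6,interpolation=cv2.INTER_CUBIC))
E
```

```text
clk 29.08 along 38.70 right 3.84 z 77.55 F along 0.57 right -0.25 z 0.70 T [-0.01, 0.03, 0.04]
{'clock': 29.083, 'q': [0.136, 0.36, 1.671, 0.003, 1.107, 1.961], 'tcp_pos': [550.482, 163.001, 77.546], 'tool_rot': [1.399, 1.078, -1.391], 'ft_force': [-0.1, 0.611, 0.698], 'torque': [-0.007, 0.032, 0.04], 'opening': 0.422}
clk 29.13 along 38.68 right 3.81 z 77.55 F along 0.90 right -1.02 z -0.43 T [0.03, 0.06, -0.03]
```

View pics/z18.png

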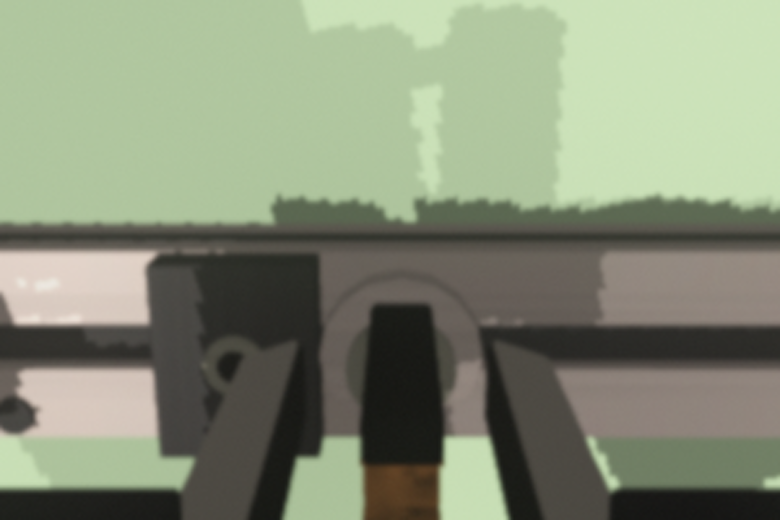

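Released: the collar rim (left edge at x ≈ 321) is at the stop's face (x ≈ 320). I'll retreat straight up.

Emit:
{"fn": "move_arm", "kwargs": {
  "xyz": [
    [0, 0, 0.5],
    [0, 0, 1],
    [0, 0, 2],
    [0, 0, 3],
    [0, 0, 3]
  ],
  "angular": [
    [0, 0, 0],
    [0, 0, 0],
    [0, 0, 0],
    [0, 0, 0],
    [0, 0, 0]
  ],
  "fingers": [4, 4, 4, 4, 4]
}}

```text
clock: 29.55
tcp_pos: [543.5, 161.9, 169.4]
tool_rot: [1.388, 1.087, -1.407]
ft_force: [0.6, -0.3, -0.1]
opening: 0.423
```

```bash
python3 - <<'E'
from h import *
settle(3); need([549.4,162,180],-104.54)
s,c=wsnap('w21')
d=snap('side','s21'); e=snap('scene','c21')
cv2.imwrite('pics/z19.png',cv2.resize(cv2.cvtColor(c['image'][100:400,120:520],cv2.COLOR_RGB2BGR),None,fx=2,fy=2,interpolation=cv2.INTER_CUBIC))
cr=lambda im,x,y: cv2.resize(cv2.cvtColor(im[y:y+120,x:x+120],cv2.COLOR_RGB2BGR),None,fx=3.3,fy=3.3,interpolation=cv2.INTER_CUBIC)
cv2.imwrite('pics/z20.png',np.hstack([cr(d['image'],270,260),cr(e['image'],330,120)]))
E
```

```text
clk 29.7 tcp [546.96, 162.48, 172.69] az -104.66 dcm [0.244, -0.048, 0.731] rot [-0.13, -0.26, 0.12] F [-1.1, 0.0, -0.3] T [0.06, 0.02, -0.03] op 0.425 q6 1.96
{'clock': 29.7, 'q': [0.135, 0.245, 1.602, 0.003, 1.299, 1.961], 'tcp_pos': [546.956, 162.482, 172.688], 'tool_rot': [1.394, 1.082, -1.398], 'ft_force': [-1.096, 0.013, -0.346], 'torque': [0.063, 0.019, -0.032], 'opening': 0.425}
```

View pics/z19.png

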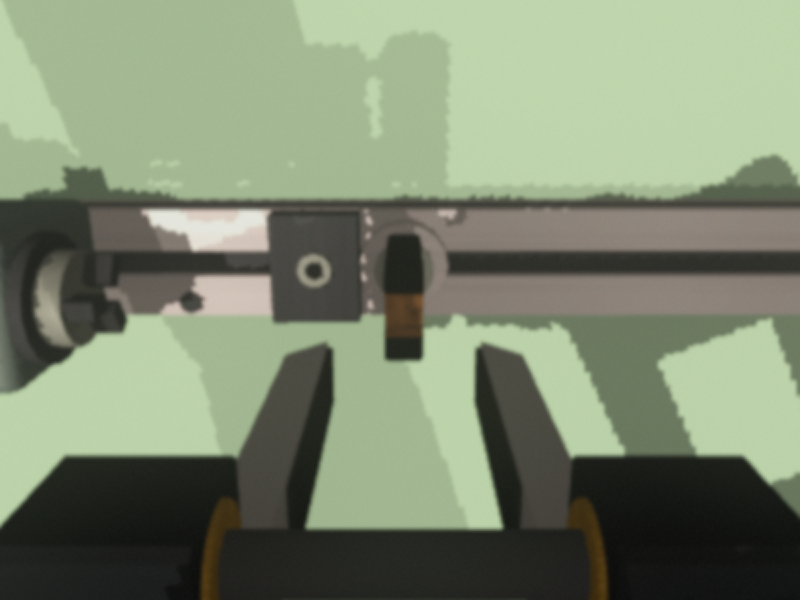

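View pics/z20.png

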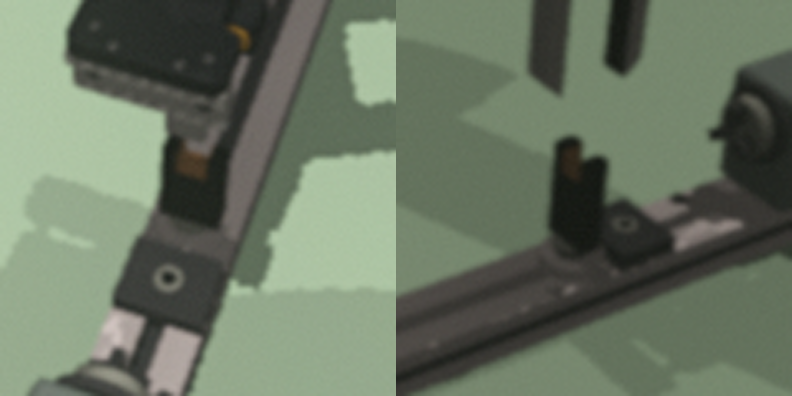

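```bash
python3 - <<'E'
from h import *
s=lds('w21'); c=load('w21')
f=lambda x,y:(120+x/2-.25,100+y/2-.25)
o=onz(c,f(400,260),39,s)[:2]
def a(p): return round(float((p[:2]-o)@D),2)
def b(p): return round(float((p[:2]-o)@np.array([D[1],-D[0]])),2)
print('stop far/near at z42',a(onz(c,f(270,265),42,s)),a(onz(c,f(361,265),42,s)))
L=a(onz(c,f(362,262),39,s));R=a(onz(c,f(447,262),39,s)); print('collar near/far z39',L,R,'diam',L-R,'axis',(L+R)/2)
print('stop hole centre',a(onz(c,f(314,271),42,s)), 'axis-stop',(L+R)/2-a(onz(c,f(314,271),42,s)))
print('slot lateral',b(onz(c,f(560,251),30,s)),b(onz(c,f(560,274),30,s)),'collar top edge lat',b(onz(c,f(404,219),39,s)))
t=onz(c,f(404,358),111-3.1-1,s); t2=onz(c,f(404,236),107,s); print('plate top ends lat',b(t),b(t2),'along',a(t),a(t2))
E
```

```text
stop far/near at z42 57.56 17.26
collar near/far z39 16.98 -21.0 diam 37.980000000000004 axis -2.01
stop hole centre 38.17 axis-stop -40.18
slot lateral 1.88 -9.05 collar top edge lat 18.57
plate top ends lat -18.93 25.73 along -1.82 -1.88
```

Axis to stop centre measures -40.2 mm (touching is -40). The plate's top sits over the collar axis to 0.2 mm along the rail, and the plate lies across the slot. I'll hand it in.

```bash
python3 -c "
from bench import hand_in, read_state
print(read_state()['clock']); print(hand_in())"
```

```text
29.85
the job is handed in; nothing more can be done
None
```

The support is locked in the rail slot, across it, upright and against the stop. I handed it in at 29.85 s of the 64 s; no verdict came back.

**What I did**
- I took the support from the block, lowered it into the slot about 39 mm short of the stop, and slid it on by feel. It bore on the stop at about 4 N typically, with readings up to 5 N.
- I pressed it down about 4 mm (10–11 N by force and height) and turned it 90° clockwise. I then eased off until the height held while the force fell, opened the jaws and backed away.

**Last checks**
- **Distance to stop:** the support's axis measured −40.2 mm from the stop's centre (touching is −40).
- **Turn:** the jaws were within about 0.2° of square to the slot at release.
- **Upright:** the plate's top was within about 0.2 mm of the collar axis along the rail.
- **Spring:** the release height (77.4 mm TCP) implies the collar is pushed up about 3.1 mm. I had no direct reading of it.

**What disagreed**
- My last camera reading of the sideways position was rough. It put the collar about 2 mm off the slot centre, with the slot reading 10.9 mm wide instead of 12. I relied instead on the neck, which has under 1 mm of play in the slot.
- During the turn the TCP circled by about 3 mm, which fits a grasp about 3 mm off the support's axis. The image taken before the press suggested only about 1 mm.
- Sideways forces of 2–4 N, probably friction, stayed on during the press and turn.
- I did not re-measure the spool, jar and tray at the end. The arm kept clear of them throughout.

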